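Dry-fit a lidded bone pot on the glue-up boards

TASK

Dry-fit the little bone pot from the pieces lying on the front planks of the bench, before it is glued. On the middle of the square board stack the large oval horn disc, then the bone sleeve standing upright on it, then the smaller of the two bone bangles there flat on top as the rim; on the middle of the round board lay the small oval horn disc with the little bone offcut in the middle of it as the knob. Centre each piece on what lies below it to within a centimetre, and leave the larger bangle where it lies.

Things in the scene. Friction and masses are not known exactly. Their poses are not given: they have to be found in the camera images.
- square_top (a point): Centre of the top face (pencilled cross) of the square plywood glue-up board, 100 x 100 x 12 mm, fixed on the rear planks of the bench, which lie 6 mm higher than the front ones (z = 0); its top is flat, without a rim, at z = 0.018; z up, x and y along its sides.
- round_top (a point): Centre of the top face (pencilled cross) of the round dark wooden glue-up board, diameter 100, 12 mm thick, fixed on the rear planks of the bench; its top is flat, without a rim, at z = 0.018; z up.
- floor_disc_center (a point): Centre (half-way up) of the large oval black horn disc, the floor of the pot: 62 (own x) x 80 (own y) x 12 mm (z up), lying flat on the front planks (z = 0); grasp it across its 62 mm width.
- sleeve_center (a point): Centre (half-way up, on the axis) of the bone sleeve, the wall of the pot: an open tube standing upright on the front planks, nearly round, 65 (own x) x 69 (own y) mm outside, 46 mm high (z up), wall about 6 mm; grasp it across its 65 mm width or pinch its wall.
- rim_ring_center (a point): Centre (middle of the hole, half-way up) of the smaller bone bangle, the rim of the pot: outer diameter 72 mm, hole about 50 mm, 11 mm high, lying flat on the front planks (z up); its rim section is about 11 mm wide, its middle at 30.5 mm from the centre; pinch it across the rim section.
- lid_disc_center (a point): Centre (half-way up) of the small oval black horn disc, the lid: 47 (own x) x 60 (own y) x 12 mm (z up), lying flat on the front planks (z = 0); grasp it across its 47 mm width.
- knob_piece_center (a point): Centre of the small bone offcut, the knob of the lid: a block 18 (own x) x 24 (own y) x 11 mm high (z up), lying flat on the front planks.
- big_ring_center (a point): Centre of the larger bone bangle, outer diameter 85 mm, 13 mm high, lying flat on the front planks; not a part of the pot, stays where it is.

How it is judged:
At the end, for the whole second after the job is handed in: Large disc within 15 mm of the square board's centre, sleeve centred on it and small bangle on the sleeve within 10 mm; small disc within 15 mm of the round board's centre, offcut centred on it within 10 mm; each seated (height within 4 mm), tilted under 0.12 rad, at rest, released (horizontal distance between floor_disc_center and square_top below 0.015 m and z of floor_disc_center in the frame of square_top between 0.002 and 0.01 m and angle between each of floor_disc_center, sleeve_center, rim_ring_center, lid_disc_center, knob_piece_center's own z axis and vertical below 0.12 rad and linear speed of each of floor_disc, sleeve, rim_ring, lid_disc, knob_piece below 0.01 m/s and horizontal distance between sleeve_center and floor_disc_center below 0.01 m and z of sleeve_center in the frame of square_top between 0.031 and 0.039 m and horizontal distance between rim_ring_center and sleeve_center below 0.01 m and z of rim_ring_center in the frame of square_top between 0.0595 and 0.0675 m and horizontal distance between lid_disc_center and round_top below 0.015 m and z of lid_disc_center in the frame of round_top between 0.002 and 0.01 m and horizontal distance between knob_piece_center and lid_disc_center below 0.01 m and z of knob_piece_center in the frame of round_top between 0.0135 and 0.0215 m); the robot touches nothing.
It fails at once if the larger bone bangle is moved by more than 30 mm (distance of big_ring_center from where it was at the start of the episode above 0.03 m).
It also fails if it takes over 128 s, if anything falls off the work surface, if the arm or the gripper's body presses on something with over 40 N, if the wrist force passes 120 N, or if a joint passes its speed limit or range.

ROBOT

A 7-joint arm with a two-finger parallel gripper is mounted at the origin on a cart in front of the work surface, level with it; the furniture and walls round the work are solid. World frame = base frame: x ahead of the robot, y to its left, z up, the work surface at z = 0. Lengths are in m, angles in rad, forces in N, time in s.
With the tool pointing down it reaches from about 0.4 to 0.85 m from the base axis. Payload 10.4 kg.
Tool frame: the origin (TCP) lies where the fingers leave the gripper's body, on its centre line; the fingertips stand 70 mm ahead of it and the grasp point (between the pads) lies 51 mm ahead of it; z points along the fingers, y is the direction in which the jaws open and shut (so a half turn about z gives the same grasp; the last joint's range is limited). The gripper opens to 87 mm and grips with 3 to 60 N. Pads are 19 mm wide; open, the fingers measure 117 mm over their backs; the gripper's body (75 mm by 190 mm) begins 51 mm behind the grasp point.
Start: joints at [1.247, 0.332, -0.065, 1.46, 0.022, 1.35, -0.088], TCP at [0.185, -0.597, 0.292] pointing down, gripper open.
Joint ranges: [-2.6, 2.6], [-0.5, 2.12], [-1.47, 1.34], [0.16, 2.42], [-1.27, 4.41], [0.06, 2.06], [-2.6, 2.6]. Speed limits (rad/s): [2.22, 2.22, 2.79, 2.79, 3.14, 3.14, 3.14].

INTERFACE

Orientations are given as [roll, pitch, yaw] about the fixed x, y, z axes, in that order (R = Rz(yaw) Ry(pitch) Rx(roll)).
In Python, from station import robot gives the robot as it stands.
- The arm moves only by the tool play_rows, never from a script. Its argument "motion" is a list of rows, each an object with "offset": the shift along the tool's x, y, z in mm, a list of three; "spin": the turn about the tool's z in degrees. A call has 1 to 12 rows; each row is the pose to reach, as a shift and turn from the pose measured when the call began, along the tool's axes at that moment; what a row does not reach only later rows make up. A row lasts 1/8 s, in which the tool goes at most 62.5 mm and 10.7 degrees, less where a joint would pass 70% of its speed; a pose out of reach is approached as far as the arm can. A call with a gripper value outside its range is refused whole. "grip" is the opening, from 0 (shut) to 1 (fully open), set as the call begins (left out, the last holds). The fingers move at their own pace and stop on an object; "squeeze" is the grip in N (left out, the last holds). Time passes only in rows, so rows that repeat a pose let the fingers close. It gives the time, the measured TCP pose, the force and the opening at its end, in the units of the state.
- robot.state(): the state, without advancing time (a new reading comes with each control period).
- robot.camera(name): name is "scene" or "side" or "wrist"; returns the picture (384x512x3 uint8, blue, green, red); there is no depth.
- robot.calibration(name): a dict with "mtx" (3x3 intrinsics, pixels), "world_from_camera" (4x4, takes a point from camera to world coordinates). Camera axes: x right, y up, looking along -z (the intrinsics and any distortion apply to the point x, -y, -z); pixel columns grow to the right and rows downward; lengths in m; the calibration is good to about 2 mm. A picture is of the moment at which its call begins: read the wrist's pose just before it. calibration takes no time and is no camera call; for the wrist camera it gives the pose at the moment of the call.
- robot.job_done(): hands the job in, once; it reports no verdict.
The state is a dict: "time_s": time; "joints": joint angles; "joint_vel": joint speeds; "tau": joint torques, N m; "tcp_pos": TCP position; "ee_rot": TCP orientation; "contact_force": force on the tool from outside, world axes, zero at the start; "torque": the same for the moment, N m; "gripper_width": opening from 0.0 (shut) to 1.0 (fully open).
Only numpy, scipy, OpenCV 4.12 (cv2) and the standard library are available. Lean on these libraries where they do the work, as an engineer would, in place of code of your own. Each camera call takes 0.05 s, during which the arm holds its last target.

## Working session

There is one attempt and no reset: what is moved stays moved. The work goes in short steps, Python scripts to look and compute and a tool call to move; the robot and the scene stay as the last step left them, time stands still between calls to the robot, and variables do not carry over. Pictures are saved under pics/ and viewed, and the job is handed in when it is done.

Besides the shell and the picture viewer there is one more tool, called after ">>>" as a command line: name --argument value ..., lists and objects as JSON in quotes. play_rows: Moves the arm, as the interface text tells. Its arguments: {"type":"object","properties":{"motion":{"type":"array","items":{"type":"object","properties":{"offset":{"type":"array","items":{"type":"number"}},"spin":{"type":"number"}}}},"grip":{"type":"number"},"squeeze":{"type":"number"}},"required":["motion"]}

```bash
mkdir -p pics; ls
python3 - <<'E'
from station import robot
import cv2
s=robot.state();print(s)
for n in ("scene","side","wrist"):
    c=robot.calibration(n);print(n,c['mtx'],c['world_from_camera'],[k for k in c])
    cv2.imwrite(f'pics/a_{n}.png',robot.camera(n))
E
```

```text
pics
{'time_s': 0.0, 'joints': array([ 1.24742809,  0.33287615, -0.06468785,  1.46096215,  0.02158594,
        1.34987907, -0.08847521]), 'joint_vel': array([ 0.00019383,  0.00010469,  0.00136556,  0.00128626, -0.0001491 ,
       -0.00221932,  0.00057589]), 'tau': array([ 6.74986586e-05, -6.23265338e+01,  2.47051340e-02, -3.89908075e+01,
       -6.13865722e-02,  3.98112042e-02,  1.30284925e-04]), 'tcp_pos': array([ 0.18506806, -0.59666624,  0.29144121]), 'ee_rot': array([-3.14016385e+00,  5.65438132e-05,  3.00799912e-01]), 'contact_force': array([-0.39033353, -0.15284246, -0.11124089]), 'torque': array([-0.03177164, -0.00184486,  0.03346433]), 'gripper_width': 0.9986232986461713}
scene [[356.42762396   0.         260.99299658]
 [  0.         356.42762396 195.94153168]
 [  0.           0.           1.        ]] [[ 0.87042105  0.34245585 -0.35368232  0.24541915]
 [-0.49230637  0.60360948 -0.6271284  -0.57063356]
 [-0.00127779  0.71998582  0.69398759  0.63381298]
 [ 0.          0.          0.          1.        ]] ['mtx', 'world_from_camera']
side [[350.45957655   0.         256.55692944]
 [  0.         350.45957655 193.37995068]
 [  0.           0.           1.        ]] [[-0.95490458  0.14400509 -0.25965318  0.32531008]
 [-0.29666666 -0.42714791  0.85412736  0.6487296 ]
 [ 0.01208837  0.89264058  0.450607    0.41690234]
 [ 0.          0.          0.          1.        ]] ['mtx', 'world_from_camera']
wrist [[289.30858967   0.         259.30865134]
 [  0.         289.30858967 192.03859178]
 [  0.           0.           1.        ]] [[ 2.97423615e-01  9.21550829e-01  2.49566149e-01  2.54039843e-01]
 [-9.54745230e-01  2.87318084e-01  7.68756463e-02 -5.75975689e-01]
 [-8.60052005e-04 -2.61136722e-01  9.65301441e-01  3.85298280e-01]
 [ 0.00000000e+00  0.00000000e+00  0.00000000e+00  1.00000000e+00]] ['mtx', 'world_from_camera']
```

View pics/a_scene.png

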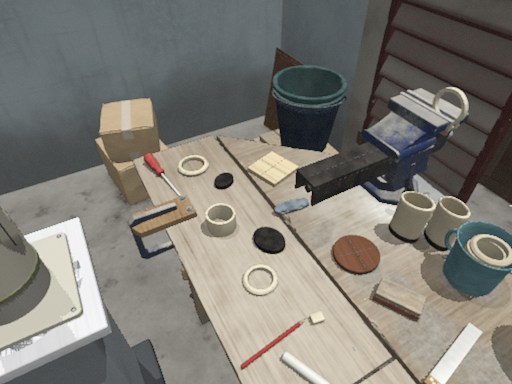

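View pics/a_side.png

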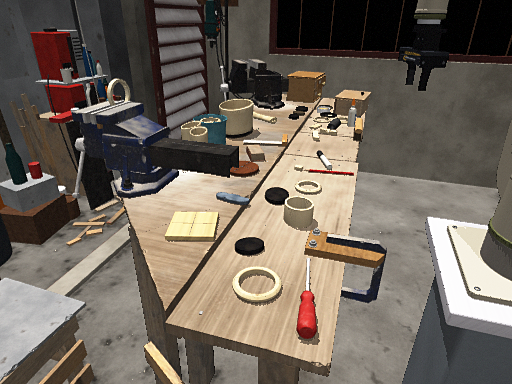

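View pics/a_wrist.png

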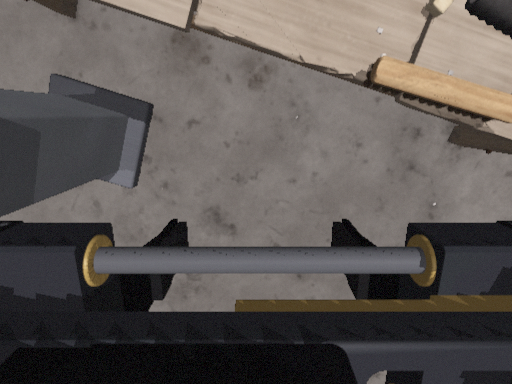

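```bash
cat > h.py <<'E'
import numpy as np, cv2
from station import robot
def ray(c,uv):
    K=np.array(c['mtx']);T=np.array(c['world_from_camera'])
    p=np.linalg.solve(K,[uv[0],uv[1],1.]);d=T[:3,:3]@np.array([p[0],-p[1],-p[2]])
    return T[:3,3],d
def onz(c,uv,z):
    o,d=ray(c,uv);return o+d*(z-o[2])/d[2]
def proj(c,P):
    T=np.array(c['world_from_camera']);p=T[:3,:3].T@(np.array(P)-T[:3,3]);q=np.array(c['mtx'])@np.array([p[0],-p[1],-p[2]]);return q[:2]/q[2]
def contour_xy(c,cnt,z):
    return np.array([onz(c,p,z)[:2] for p in cnt.reshape(-1,2)],np.float32)
E
python3 - <<'E'
from h import *
im=cv2.imread('pics/a_scene.png');c=robot.calibration('scene')
cr=im[130:384,120:512];cv2.imwrite('pics/b1.png',cv2.resize(cr,None,fx=2,fy=2,interpolation=cv2.INTER_CUBIC))
im2=cv2.imread('pics/a_side.png');cr=im2[80:340,140:400];cv2.imwrite('pics/b2.png',cv2.resize(cr,None,fx=2.2,fy=2.2,interpolation=cv2.INTER_CUBIC))
for n,uv,z in [('sq',(273,168),.018),('round',(356,254),.018),('floor',(269,240),.006),('sleeve top',(221,214),.046),('ring',(261,280),.0055),('lid',(224,181),.006),('knob',(317,319),.0055),('big',(193,165),.0065),('clamp',(165,215),0.),('blue',(292,206),.006),('jawtip',(300,185),.0),('mug',(408,237),.0),('scrap',(398,298),.006)]:
    print(n,onz(c,uv,z).round(3),np.hypot(*onz(c,uv,z)[:2]).round(3))
E
```

```text
sq [0.641 0.065 0.018] 0.645
round [ 0.647 -0.269  0.018] 0.701
floor [ 0.511 -0.136  0.006] 0.529
sleeve top [ 0.438 -0.046  0.046] 0.44
ring [ 0.444 -0.218  0.005] 0.495
lid [0.508 0.095 0.006] 0.517
knob [ 0.493 -0.343  0.005] 0.601
big [0.461 0.198 0.006] 0.502
clamp [0.333 0.059 0.   ] 0.338
blue [ 0.614 -0.072  0.006] 0.618
jawtip [ 0.679 -0.013  0.   ] 0.679
mug [ 0.794 -0.282  0.   ] 0.843
scrap [ 0.657 -0.386  0.006] 0.762
```

View pics/b1.png

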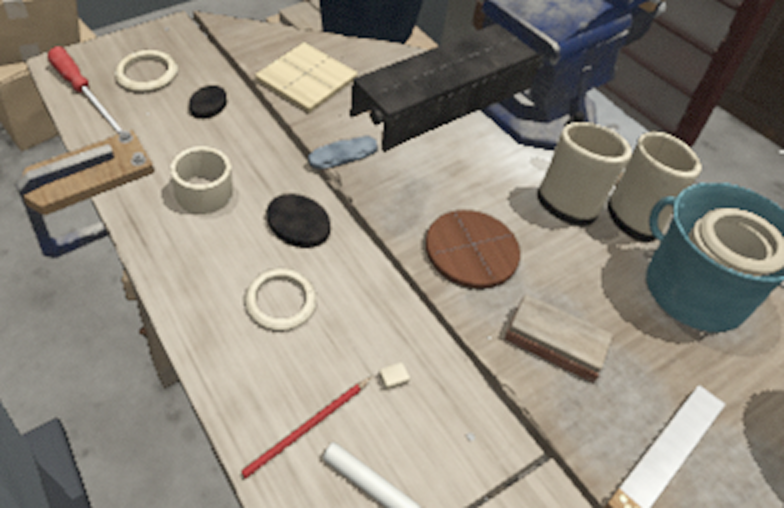

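View pics/b2.png

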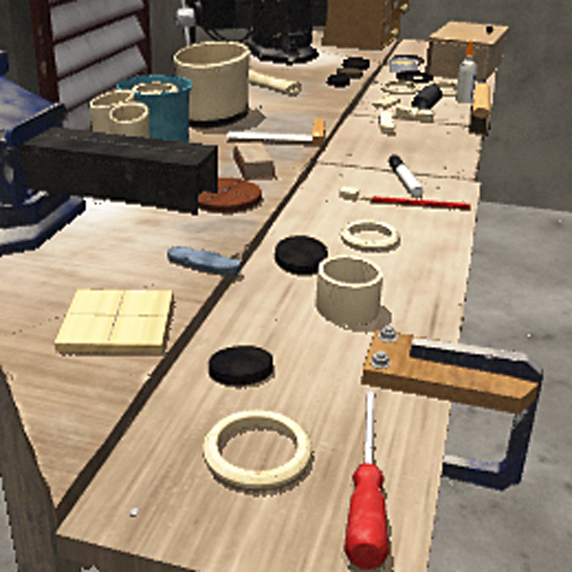

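```bash
cat >> h.py <<'E'
def fit(c,cnt,zm,h):
    """silhouette of upright prism/cylinder, mid height zm, height h -> centre, size axes by support widths"""
    P=contour_xy(c,cv2.convexHull(cnt),zm).astype(float)
    m=P.mean(0);o=np.array(c['world_from_camera'])[:3,3]
    v=(m-o[:2])/(o[2]-zm)
    A=[];b=[];B=[];d=[]
    for t in np.arange(0,np.pi,np.pi/36):
        n=np.array([np.cos(t),np.sin(t)]);s=P@n;w=s.max()-s.min();
        B.append(n);d.append((s.max()+s.min())/2)
        A.append([n[0]**2,2*n[0]*n[1],n[1]**2]);b.append(((w-h*abs(v@n))/2)**2)
    cen=np.linalg.lstsq(np.array(B),np.array(d),rcond=None)[0]
    a=np.linalg.lstsq(np.array(A),np.array(b),rcond=None)[0]
    ev,V=np.linalg.eigh([[a[0],a[1]],[a[1],a[2]]])
    return cen,2*np.sqrt(np.abs(ev)),np.degrees(np.arctan2(V[1,0],V[0,0]))  # angle of minor axis
def blob(mask,uv,r=None):
    n,l,st,ce=cv2.connectedComponentsWithStats(mask.astype(np.uint8))
    i=l[int(uv[1]),int(uv[0])]
    if i==0: raise ValueError('seed off '+str(uv))
    cs,_=cv2.findContours((l==i).astype(np.uint8),cv2.RETR_EXTERNAL,cv2.CHAIN_APPROX_NONE)
    return max(cs,key=cv2.contourArea)
E
python3 - <<'E'
from h import *
im=cv2.imread('pics/a_scene.png');
for p in [(269,240),(224,181),(245,278),(221,208),(316,319),(180,170),(273,165),(356,254),(230,260),(285,250),(205,215),(221,232)]: print(p,im[p[1],p[0]],cv2.cvtColor(im,cv2.COLOR_BGR2HSV)[p[1],p[0]])
im=cv2.imread('pics/a_side.png');
print()
for p in [(250,245),(277,196),(298,210),(298,187),(348,190),(273,278),(190,225),(245,169),(290,240)]: print(p,im[p[1],p[0]],cv2.cvtColor(im,cv2.COLOR_BGR2HSV)[p[1],p[0]])
E
```

```text
(269, 240) [51 54 57] [15 27 57]
(224, 181) [44 43 46] [170  17  46]
(245, 278) [209 233 241] [ 23  34 241]
(221, 208) [100 118 124] [ 23  49 124]
(316, 319) [207 232 241] [ 22  36 241]
(180, 170) [167 193 203] [ 22  45 203]
(273, 165) [172 208 223] [ 21  58 223]
(356, 254) [ 57  78 117] [ 11 131 117]
(230, 260) [178 197 205] [ 21  34 205]
(285, 250) [168 186 195] [ 20  35 195]
(205, 215) [172 194 202] [ 22  38 202]
(221, 232) [ 99 117 122] [ 23  48 122]

(250, 245) [33 38 39] [25 39 39]
(277, 196) [38 42 49] [11 57 49]
(298, 210) [111 146 166] [ 19  84 166]
(298, 187) [230 255 255] [ 30  25 255]
(348, 190) [173 204 228] [ 17  62 228]
(273, 278) [ 70  92 109] [ 17  91 109]
(190, 225) [173 240 253] [ 25  81 253]
(245, 169) [ 46  76 139] [ 10 171 139]
(290, 240) [180 212 232] [ 18  57 232]
```

Run:
```python
from h import *
def go(n,seeds,f):
    im=cv2.imread(f'pics/a_{n}.png');c=robot.calibration(n);hsv=cv2.cvtColor(im,cv2.COLOR_BGR2HSV)
    for k,(uv,mk,z,h) in seeds.items():
        try:
            b=blob(mk(im.astype(int),hsv.astype(int)),uv);r=fit(c,b,z,h);print(n,k,r[0].round(4),r[1].round(4),round(r[2],1),cv2.boundingRect(b))
        except Exception as e: print(n,k,e)
dark=lambda i,h:h[...,2]<85
red=lambda i,h:(h[...,1]>100)&(h[...,2]>50)
br=lambda i,h:(h[...,2]>222)&(h[...,1]<60)
go('scene',dict(floor=((269,240),dark,.006,.012),lid=((224,181),dark,.006,.012),round=((356,254),red,.012,.012),ring=((245,278),br,.0055,.011),knob=((316,319),br,.0055,.011),sq=((273,162),lambda i,h:(i[...,2]>205)&(h[...,1]>45),.012,.012)),0)
dark=lambda i,h:h[...,2]<75
go('side',dict(floor=((277,196),dark,.006,.012),lid=((250,245),dark,.006,.012),round=((245,169),red,.012,.012),ring=((298,182),lambda i,h:(h[...,1]<52)&(h[...,2]>200),.0055,.011),knob=((298,167),lambda i,h:(h[...,1]<52)&(h[...,2]>200),.0055,.011),sq=((190,225),lambda i,h:(i[...,2]>200)&(h[...,1]>72),.012,.012)),0)
# jaw front-lower corners
c1=robot.calibration('scene');c2=robot.calibration('side')
def tri(u,v):
    o,d=ray(c1,u);p,e=ray(c2,v);M=np.stack([d,-e],1);t=np.linalg.lstsq(M,p-o,rcond=None)[0]
    a=o+t[0]*d;b=p+t[1]*e;return ((a+b)/2).round(3),np.linalg.norm(a-b).round(4)
#image b1: scale2 off(120,130); b2 scale2.2 off(140,80)
s1=lambda x,y:(120+x/2,130+y/2);s2=lambda x,y:(140+x/2.2,80+y/2.2)
print('jaw top left?',tri(s1(355,82),s2(215,145)),tri(s1(386,146),s2(198,212)),tri(s1(386,120),s2(198,160)))
```

```text
scene floor [ 0.5105 -0.1352] [0.0579 0.0752] -158.3 (253, 227, 32, 27)
scene lid [0.5076 0.0975] [0.041 0.053] -64.2 (215, 173, 18, 16)
scene round [ 0.6521 -0.2643] [0.0913 0.0957] -140.2 (333, 236, 47, 38)
scene ring [ 0.4451 -0.2133] [0.059  0.0646] -129.0 (244, 265, 33, 29)
scene knob [ 0.4971 -0.3389] [0.0149 0.0226] -121.4 (311, 311, 14, 11)
scene sq [0.6499 0.0785] [0.1074 0.119 ] -120.9 (249, 151, 49, 32)
side floor [ 0.5107 -0.137 ] [0.0561 0.0738] -164.0 (265, 187, 24, 18)
side lid [0.5072 0.0967] [0.0439 0.0565] -62.0 (235, 237, 29, 19)
side round [ 0.6643 -0.339 ] [0.0843 0.2116] -167.1 (230, 146, 33, 28)
side ring [ 0.4846 -0.2456] [0.0756 0.1153] -166.9 (280, 170, 30, 21)
side knob seed off (298, 167)
side sq [0.6375 0.0552] [0.0939 0.1033] -150.9 (178, 210, 40, 27)
jaw top left? (array([ 0.601, -0.098,  0.142]), np.float64(0.0013)) (array([ 0.634, -0.123,  0.049]), np.float64(0.0046)) (array([ 0.629, -0.13 ,  0.106]), np.float64(0.0115))
```

```bash
cat >> h.py <<'E'
from scipy.spatial.transform import Rotation as Ro
def togo(x,y,z,yaw=None):
    s=robot.state();R=Ro.from_euler('xyz',s['ee_rot']);p=s['tcp_pos']
    d=R.as_matrix().T@(np.array([x,y,z])-p)*1000
    X=R.as_matrix()[:,0];cy=np.degrees(np.arctan2(X[1],X[0]))
    sp=None if yaw is None else -((yaw-cy+180)%360-180)   # tool z down
    print('t',round(float(s['time_s']),2),'pos',p.round(4),'yaw',cy.round(1),'j7',s['joints'][6].round(2),'w',round(s['gripper_width']*87,1),'-> off',d.round(1),'spin',None if sp is None else round(sp,1),'rows',np.ceil(np.linalg.norm(d)/62.5))
def look(name,cam='wrist'):
    c=robot.calibration(cam);im=robot.camera(cam);cv2.imwrite(f'pics/{name}.png',im)
    np.save(f'pics/{name}.npy',c,allow_pickle=True);return im,c
def load(name):
    return cv2.imread(f'pics/{name}.png'),np.load(f'pics/{name}.npy',allow_pickle=True).item()
E
python3 - <<'E'
from h import *
togo(.5,-.36,.33,90)
c1=robot.calibration('scene');c2=robot.calibration('side')
def tri(u,v):
    o,d=ray(c1,u);p,e=ray(c2,v);M=np.stack([d,-e],1);t=np.linalg.lstsq(M,p-o,rcond=None)[0]
    a=o+t[0]*d;b=p+t[1]*e;return ((a+b)/2).round(3),np.linalg.norm(a-b).round(4)
s1=lambda x,y:(120+x/2,130+y/2);s2=lambda x,y:(140+x/2.2,80+y/2.2)
print(tri(s1(353,115),s2(198,212)),tri(s1(387,112),s2(217,145)),tri(s1(353,82),s2(196,155)))
E
```

```text
t 0.15 pos [ 0.1851 -0.5967  0.2916] yaw 17.2 j7 -0.09 w 86.9 -> off [ 370.9 -132.8  -38.2] spin -72.8 rows 7.0
(array([ 0.616, -0.078,  0.07 ]), np.float64(0.0044)) (array([ 0.615, -0.141,  0.126]), np.float64(0.0012)) (array([ 0.614, -0.083,  0.131]), np.float64(0.0086))
```

>>> play_rows --motion '[{"offset":[62,-22,-38],"spin":-10},{"offset":[124,-44,-38],"spin":-20},{"offset":[186,-66,-38],"spin":-30},{"offset":[248,-88,-38],"spin":-40},{"offset":[310,-110,-38],"spin":-50},{"offset":[371,-133,-38],"spin":-60},{"offset":[371,-133,-38],"spin":-70},{"offset":[371,-133,-38],"spin":-73},{"offset":[371,-133,-38],"spin":-73},{"offset":[371,-133,-38],"spin":-73}]'

```text
time_s: 1.4
tcp_pos: [0.4996, -0.3603, 0.3296]
ee_rot: [-3.141, -0.001, 1.573]
contact_force: [0.9, -0.3, -0.1]
gripper_width: 1.0
```

Run:
```python
from h import *
look('w1');togo(.5,-.15,.33,90)
```

```text
t 1.45 pos [ 0.4996 -0.3603  0.3297] yaw 90.1 j7 0.46 w 87.2 -> off [ 2.103e+02  8.000e-01 -1.000e-01] spin 0.1 rows 4.0
```

View pics/w1.png

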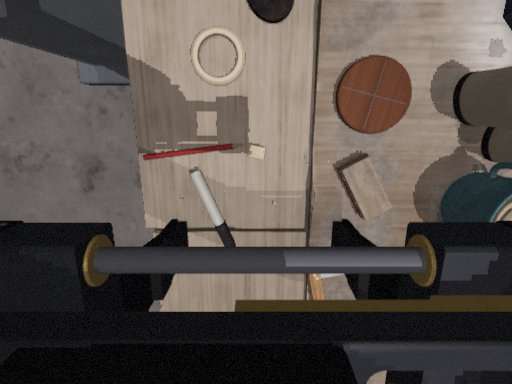

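>>> play_rows --motion '[{"offset":[160,1,0]},{"offset":[160,1,0]},{"offset":[160,1,0]},{"offset":[160,1,0]},{"offset":[160,1,0]}]'

```text
schema error: expected keys offset, spin
```

Run:
```python
from h import *
look('w2');togo(.53,-.03,.33,90)
```

```text
t 1.5 pos [ 0.4997 -0.3603  0.3298] yaw 90.1 j7 0.46 w 87.0 -> off [330.2  31.1   0. ] spin 0.1 rows 6.0
```

View pics/w2.png

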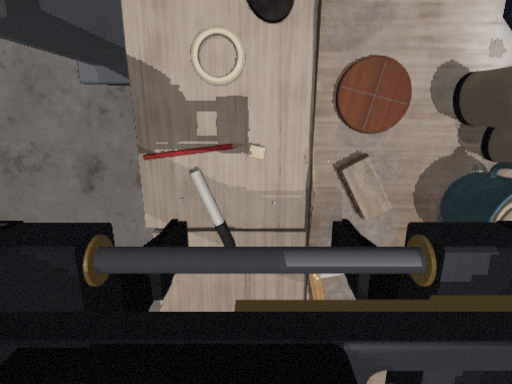

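>>> play_rows --motion '[{"offset":[160,0,0]},{"offset":[160,0,0]},{"offset":[160,0,0]},{"offset":[160,0,0]},{"offset":[160,0,0]}]'

```text
schema error: expected keys offset, spin
```

Run:
```python
from h import *
look('w3');togo(.53,-.03,.33,90)
```

```text
t 1.55 pos [ 0.4997 -0.3602  0.3298] yaw 90.2 j7 0.46 w 87.0 -> off [3.301e+02 3.120e+01 1.000e-01] spin 0.2 rows 6.0
```

View pics/w3.png

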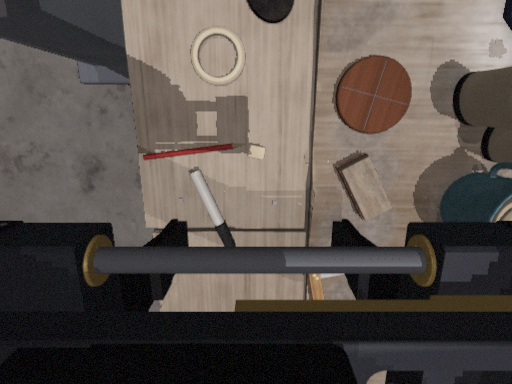

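The view shows the small bangle (218,56), knob (257,152), round board cross (374,95). The moves need a spin in each row.

>>> play_rows --motion '[{"offset":[160,1,0],"spin":0},{"offset":[160,1,0],"spin":0},{"offset":[160,1,0],"spin":0},{"offset":[160,1,0],"spin":0},{"offset":[160,1,0],"spin":0}]'

```text
time_s: 2.17
tcp_pos: [0.5001, -0.2012, 0.33]
ee_rot: [-3.141, -0.0, 1.572]
contact_force: [0.1, -0.2, -0.5]
gripper_width: 1.0
```

Run:
```python
from h import *
look('w2b')
```

```text
(no output)
```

View pics/w2b.png

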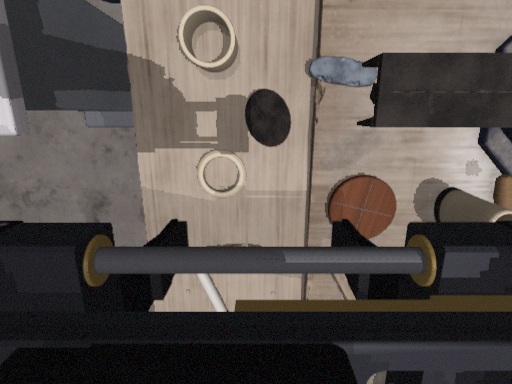

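>>> play_rows --motion '[{"offset":[160,0,0],"spin":0},{"offset":[160,0,0],"spin":0},{"offset":[160,0,0],"spin":0},{"offset":[160,0,0],"spin":0},{"offset":[160,0,0],"spin":0}]'

```text
time_s: 2.85
tcp_pos: [0.5001, -0.0435, 0.3298]
ee_rot: [-3.141, -0.0, 1.569]
contact_force: [-0.2, -0.7, -1.0]
gripper_width: 1.003
```

Run:
```python
from h import *
look('w3b')
```

```text
(no output)
```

View pics/w3b.png

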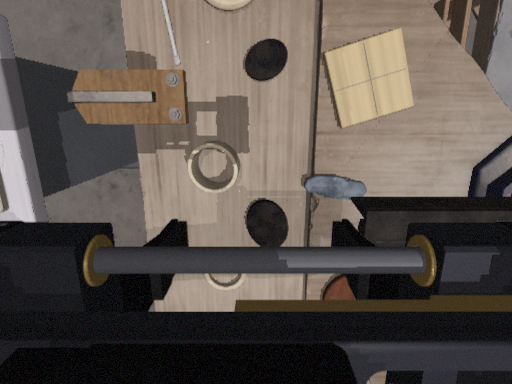

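Run:
```python
from h import *
dark=lambda i,h:h[...,2]<80
red=lambda i,h:(h[...,1]>110)&(h[...,2]>40)
def go(n,seeds):
    im,c=load(n);hsv=cv2.cvtColor(im,cv2.COLOR_BGR2HSV)
    for k,(uv,mk,z,h) in seeds.items():
        try:
            b=blob(mk(im.astype(int),hsv.astype(int)),uv);r=fit(c,b,z,h);print(n,k,r[0].round(4),r[1].round(4),round(r[2],1),cv2.boundingRect(b))
        except Exception as e: print(n,k,e)
go('w2b',dict(floor=((268,118),dark,.006,.012)))
go('w3b',dict(floor=((268,218),dark,.006,.012),lid=((266,60),dark,.006,.012)))
go('w1',dict(round=((380,80),red,.012,.012)))
go('w2b',dict(round=((370,195),red,.012,.012)))
for n,k,uv,z in [('w1','cross',(374,95),.018),('w2b','cross',(363,208),.018),('w3b','sqcross',(370,78),.018)]:
    im,c=load(n);print(n,k,onz(c,uv,z).round(4))
for n,pts in dict(w2b=[(221,151),(208,180),(208,50),(232,40),(190,40),(150,40),(377,90)],w1=[(257,152),(270,152),(193,56),(180,56)],w3b=[(192,170),(350,90)]).items():
    im,c=load(n);h=cv2.cvtColor(im,cv2.COLOR_BGR2HSV)
    for p in pts: print(n,p,im[p[1],p[0]],h[p[1],p[0]])
for n,r in dict(w2b=(140,0,200,230),w1=(180,10,140,160),w3b=(160,0,260,200)).items():
    im,c=load(n);x,y,w,h=r;cv2.imwrite(f'pics/z_{n}.png',cv2.resize(im[y:y+h,x:x+w],None,fx=3 if w>150 else 4,fy=3 if w>150 else 4,interpolation=cv2.INTER_NEAREST)[:600])
```

```text
w2b floor [ 0.512  -0.1358] [0.0609 0.0781] -160.7 (245, 89, 46, 57)
w3b floor [ 0.5075 -0.28  ] [0.5733 0.9732] -83.9 (0, 136, 512, 248)
w3b lid [0.509 0.097] [0.0455 0.0587] -59.4 (245, 39, 42, 42)
w1 round seed off (380, 80)
w2b round [ 0.6546 -0.2647] [0.0934 0.096 ] -103.5 (328, 175, 68, 64)
w1 cross [ 0.6527 -0.2646  0.018 ]
w2b cross [ 0.654 -0.264  0.018]
w3b sqcross [0.6461 0.0727 0.018 ]
w2b (221, 151) [105 120 134] [ 16  55 134]
w2b (208, 180) [146 159 176] [ 13  43 176]
w2b (208, 50) [139 154 171] [ 14  48 171]
w2b (232, 40) [181 202 215] [ 19  40 215]
w2b (190, 40) [73 85 93] [18 55 93]
w2b (150, 40) [124 140 158] [ 14  55 158]
w2b (377, 90) [14  6 11] [139 146  14]
w1 (257, 152) [164 186 200] [ 18  46 200]
w1 (270, 152) [145 159 176] [ 14  45 176]
w1 (193, 56) [162 183 197] [ 18  45 197]
w1 (180, 56) [145 159 173] [ 15  41 173]
w3b (192, 170) [ 84  97 108] [ 16  57 108]
w3b (350, 90) [150 187 207] [ 19  70 207]
```

View pics/z_w2b.png

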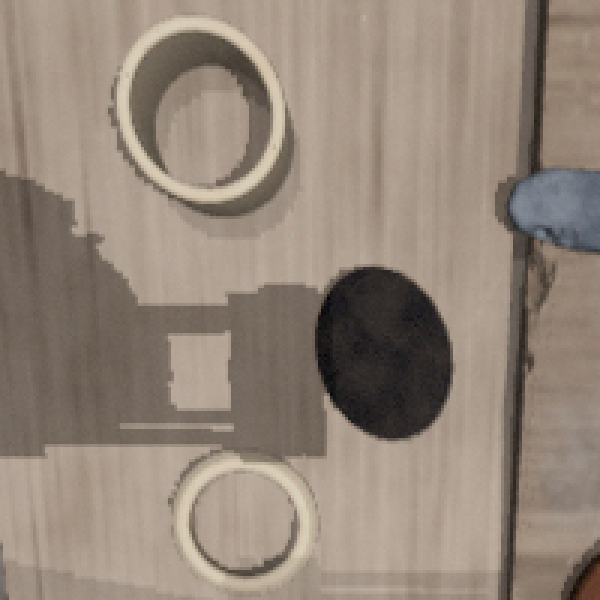

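View pics/z_w3b.png

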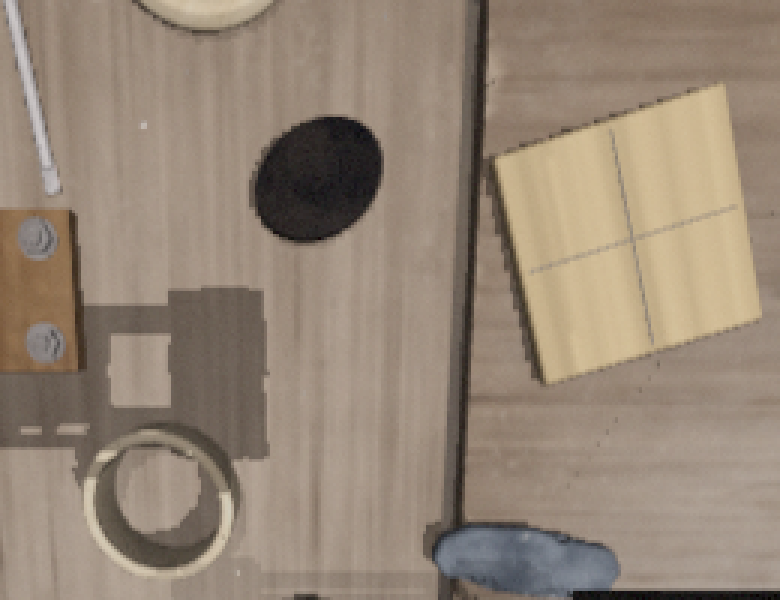

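View pics/z_w1.png

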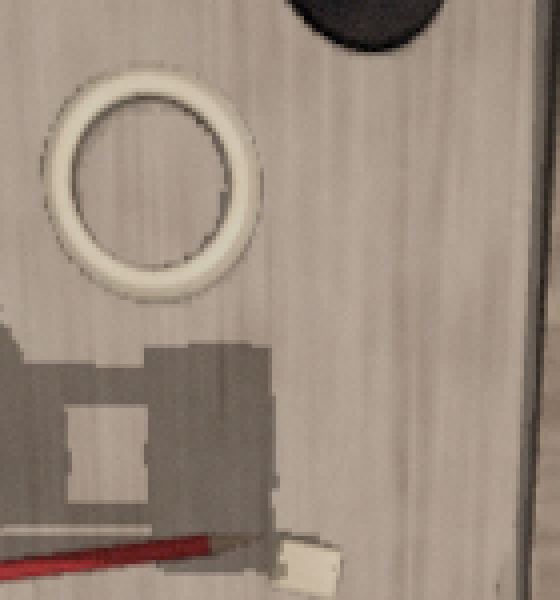

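Run:
```python
from h import *
for n,k,uv,z in [('w3b','sq',(370.4,79),.018),('w2b','sleeve',(207.3,36.2),.046),('w1','ring',(218.3,56),.0055),('w2b','ring',(140+245/3,520/3),.0055),('w1','knob',(257,151.8),.011),('w2b','jaw',(380,55),.13),('w2b','jaw',(380,127),.13),('w2b','jawlow',(370,127),.07),('w2b','jawlow',(358,123),.07)]:
    im,c=load(n);print(n,k,onz(c,uv,z).round(4))
togo(.511,-.136,.17,130)
```

```text
w3b sq [0.6467 0.0715 0.018 ]
w2b sleeve [ 0.4391 -0.042   0.046 ]
w1 ring [ 0.4454 -0.2152  0.0055]
w2b ring [ 0.4455 -0.215   0.0055]
w1 knob [ 0.497  -0.3414  0.011 ]
w2b jaw [ 0.6132 -0.0771  0.13  ]
w2b jaw [ 0.6205 -0.1426  0.13  ]
w2b jawlow [ 0.633  -0.1452  0.07  ]
w2b jawlow [ 0.6182 -0.1406  0.07  ]
t 2.9 pos [ 0.5001 -0.0436  0.3297] yaw 89.9 j7 -0.04 w 87.0 -> off [-92.4  11.3 159.7] spin -40.1 rows 3.0
```

>>> play_rows --motion '[{"offset":[-46,5,60],"spin":-10},{"offset":[-92,10,100],"spin":-20},{"offset":[-92,10,150],"spin":-30},{"offset":[-92,10,160],"spin":-40},{"offset":[-92,10,160],"spin":-45},{"offset":[-92,10,160],"spin":-45},{"offset":[-92,10,160],"spin":-45}]'

```text
time_s: 3.78
tcp_pos: [0.5097, -0.1365, 0.1697]
ee_rot: [-3.141, -0.001, 2.35]
contact_force: [-0.6, -0.4, 0.4]
gripper_width: 1.004
```

Run:
```python
from h import *
look('w4');look('s4','side');togo(.511,-.136,.072,135)
```

```text
t 3.88 pos [ 0.5097 -0.136   0.1698] yaw 134.7 j7 0.8 w 87.0 -> off [-1.   1.  97.8] spin -0.3 rows 2.0
```

View pics/w4.png

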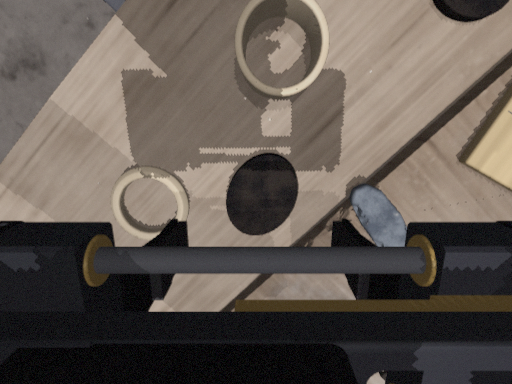

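View pics/s4.png

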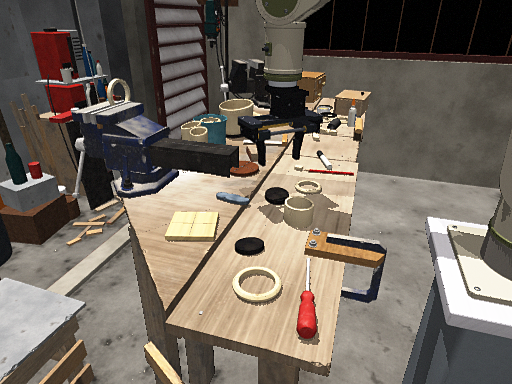

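>>> play_rows --motion '[{"offset":[0,1,40],"spin":0},{"offset":[0,1,70],"spin":0},{"offset":[0,1,85],"spin":0},{"offset":[0,1,96],"spin":0},{"offset":[0,1,98],"spin":0},{"offset":[0,1,98],"spin":0}]' --grip 0.88

```text
time_s: 4.62
tcp_pos: [0.5108, -0.1354, 0.0725]
ee_rot: [3.141, 0.0, 2.352]
contact_force: [0.0, -0.2, -0.3]
gripper_width: 0.88
```

>>> play_rows --motion '[{"offset":[0,0,0],"spin":0},{"offset":[0,0,0],"spin":0},{"offset":[0,0,0],"spin":0},{"offset":[0,0,0],"spin":0},{"offset":[0,0,0],"spin":0},{"offset":[0,0,0],"spin":0}]' --grip 0.5 --squeeze 20

```text
time_s: 5.38
tcp_pos: [0.5112, -0.1355, 0.073]
ee_rot: [3.141, 0.001, 2.352]
contact_force: [0.4, 0.9, 6.5]
gripper_width: 0.729
```

>>> play_rows --motion '[{"offset":[0,0,-30],"spin":0},{"offset":[0,0,-80],"spin":0},{"offset":[0,0,-140],"spin":0},{"offset":[0,0,-180],"spin":0},{"offset":[0,0,-180],"spin":0},{"offset":[0,0,-180],"spin":0}]'

```text
time_s: 6.12
tcp_pos: [0.5105, -0.1355, 0.2521]
ee_rot: [-3.141, 0.0, 2.351]
contact_force: [0.5, -0.3, -0.7]
gripper_width: 0.727
```

Run:
```python
from h import *
im,c=look('w5');im2,_=look('s5','side');togo(.6467,.0715,.25,180)
cv2.imwrite('pics/w5z.png',np.hstack([im[100:384,100:420],im2[60:344,180:400]]))
```

```text
t 6.22 pos [ 0.5103 -0.1353  0.2515] yaw 134.7 j7 0.85 w 63.1 -> off [ 50.9 242.5   1.4] spin -45.3 rows 4.0
```

View pics/w5z.png

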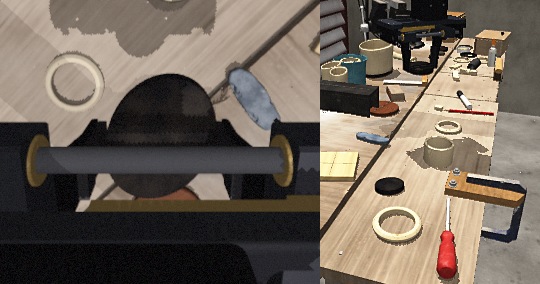

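Run:
```python
from h import *
im,c=load('w5');s=robot.state();R=Ro.from_euler('xyz',s['ee_rot']).as_matrix()
for uv in [(262,235.5),(262,173),(262,298)]:
    p=onz(c,uv,.1845);print(uv,(R.T@(p-s['tcp_pos'])*1000).round(1))
togo(.6467,.0715,.25,165)
```

```text
(262, 235.5) [-0.7  2.2 67. ]
(262, 173) [37.6  2.  67.1]
(262, 298) [-44.    2.3  67. ]
t 6.22 pos [ 0.5103 -0.1353  0.2515] yaw 134.7 j7 0.85 w 63.1 -> off [ 50.9 242.5   1.4] spin -30.3 rows 4.0
```

>>> play_rows --motion '[{"offset":[13,60,0],"spin":-8},{"offset":[26,120,0],"spin":-16},{"offset":[39,180,0],"spin":-24},{"offset":[51,242,0],"spin":-30},{"offset":[51,242,0],"spin":-30},{"offset":[51,242,0],"spin":-30},{"offset":[51,242,0],"spin":-30}]'

```text
time_s: 7.1
tcp_pos: [0.6461, 0.0694, 0.251]
ee_rot: [-3.14, -0.002, 2.873]
contact_force: [-0.7, 0.9, -0.2]
gripper_width: 0.727
```

Run:
```python
from h import *
im,c=look('w6');togo(.6467,.0715,.091,165)
```

```text
t 7.15 pos [0.6461 0.0694 0.2513] yaw 164.6 j7 0.89 w 63.2 -> off [ -0.2   2.4 160.3] spin -0.4 rows 3.0
```

View pics/w6.png

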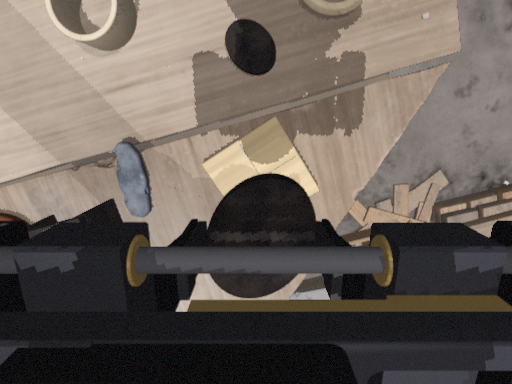

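>>> play_rows --motion '[{"offset":[1,2,50],"spin":0},{"offset":[1,2,100],"spin":0},{"offset":[1,2,130],"spin":0},{"offset":[1,2,145],"spin":0},{"offset":[1,2,155],"spin":0},{"offset":[1,2,159],"spin":0},{"offset":[1,2,160],"spin":0},{"offset":[1,2,160],"spin":0}]'

```text
time_s: 8.15
tcp_pos: [0.6458, 0.0716, 0.0921]
ee_rot: [-3.141, -0.0, 2.873]
contact_force: [-0.1, -0.3, -0.6]
gripper_width: 0.726
```

>>> play_rows --motion '[{"offset":[0,0,1],"spin":0},{"offset":[0,0,2],"spin":0},{"offset":[0,0,2],"spin":0},{"offset":[0,0,2],"spin":0}]'

```text
time_s: 8.65
tcp_pos: [0.6461, 0.0717, 0.0913]
ee_rot: [-3.141, 0.001, 2.873]
contact_force: [-3.7, -0.9, 8.0]
gripper_width: 0.728
```

>>> play_rows --motion '[{"offset":[0,0,0],"spin":0},{"offset":[0,0,0],"spin":0},{"offset":[0,0,0],"spin":0},{"offset":[0,0,-20],"spin":0},{"offset":[0,0,-70],"spin":0},{"offset":[0,0,-130],"spin":0},{"offset":[0,0,-160],"spin":0},{"offset":[0,0,-160],"spin":0}]' --grip 0.95

```text
time_s: 9.65
tcp_pos: [0.647, 0.0725, 0.2557]
ee_rot: [3.14, 0.006, 2.873]
contact_force: [-1.0, 0.7, -0.6]
gripper_width: 0.951
```

Run:
```python
from h import *
look('w7');im,c=look('c7','scene')
h=cv2.cvtColor(im,cv2.COLOR_BGR2HSV)
togo(.4391,-.042,.25,90)
cv2.imwrite('pics/c7z.png',cv2.resize(im[120:260,180:420],None,fx=3,fy=3))
```

```text
t 9.75 pos [0.646  0.0718 0.2519] yaw 164.6 j7 0.88 w 82.7 -> off [ 169.2 -164.7    1.8] spin 74.6 rows 4.0
```

View pics/c7z.png

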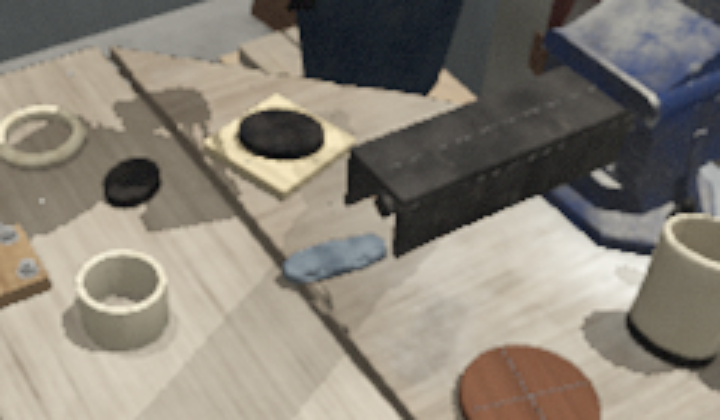

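View pics/w7.png

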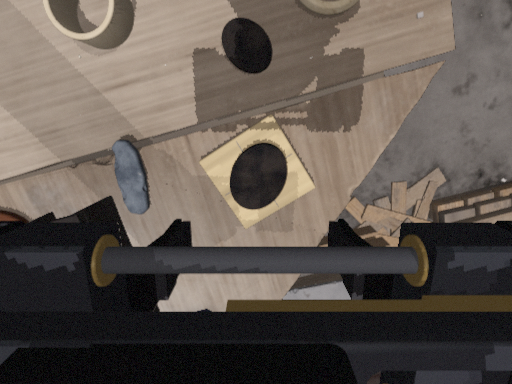

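Run:
```python
from h import *
im,c=load('w7');h=cv2.cvtColor(im,cv2.COLOR_BGR2HSV)
b=blob(h[...,2]<80,(258,176));print(fit(c,b,.024,.012),cv2.boundingRect(b))
P=[onz(c,p,.018)[:2] for p in [(272,117),(315,186),(247,228),(201,163)]];print(np.round(P,3),np.mean(P,0))
im,c=load('w2b')
for p in [(117,108),(288,108),(205,15),(205,203)]: print(onz(c,(140+p[0]/3-.3,p[1]/3-.3),.046).round(4))
```

```text
(array([0.6473306 , 0.07089882]), array([0.06077246, 0.07751757]), np.float64(-132.0415123913258)) (230, 143, 57, 66)
[[0.588 0.104]
 [0.677 0.133]
 [0.707 0.04 ]
 [0.616 0.011]] [0.64713454 0.07202507]
[ 0.4054 -0.0415  0.046 ]
[ 0.4727 -0.0414  0.046 ]
[ 0.4414 -0.0092  0.046 ]
[ 0.4385 -0.0761  0.046 ]
```

>>> play_rows --motion '[{"offset":[42,-41,0],"spin":10},{"offset":[84,-82,0],"spin":20},{"offset":[126,-123,0],"spin":30},{"offset":[169,-165,0],"spin":40},{"offset":[169,-165,0],"spin":50},{"offset":[169,-165,0],"spin":60},{"offset":[169,-165,0],"spin":70},{"offset":[169,-165,0],"spin":75},{"offset":[169,-165,0],"spin":75}]' --grip 1

```text
time_s: 10.88
tcp_pos: [0.4387, -0.0424, 0.251]
ee_rot: [-3.141, 0.001, 1.564]
contact_force: [0.0, -0.1, -0.4]
gripper_width: 1.003
```

Run:
```python
from h import *
look('w8');togo(.4391,-.042,.081,90)
```

```text
t 10.93 pos [ 0.4388 -0.0424  0.2511] yaw 89.7 j7 0.01 w 86.7 -> off [  0.5   0.4 170.1] spin -0.3 rows 3.0
```

View pics/w8.png

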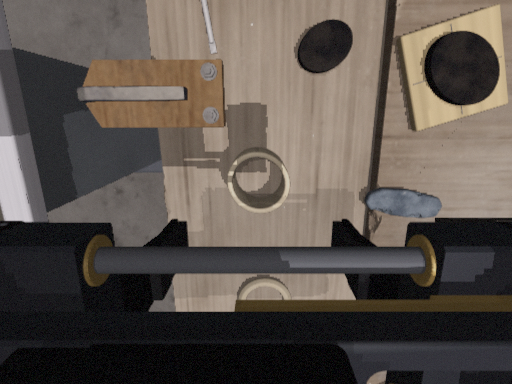

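Run:
```python
from h import *
im,c=load('w8')
for uv in [(228,182),(290,182),(258,150),(258,212)]: print(onz(c,uv,.046).round(4))
```

```text
[ 0.4064 -0.0413  0.046 ]
[ 0.4721 -0.0416  0.046 ]
[ 0.4384 -0.0076  0.046 ]
[ 0.438 -0.075  0.046]
```

>>> play_rows --motion '[{"offset":[0,0,60],"spin":0},{"offset":[0,0,100],"spin":0},{"offset":[0,0,130],"spin":0},{"offset":[0,0,130],"spin":0},{"offset":[0,0,130],"spin":0}]'

```text
time_s: 11.55
tcp_pos: [0.4393, -0.0424, 0.1222]
ee_rot: [3.141, 0.001, 1.567]
contact_force: [-0.6, 0.7, 0.9]
gripper_width: 1.003
```

>>> play_rows --motion '[{"offset":[0,0,15],"spin":0},{"offset":[0,0,30],"spin":0},{"offset":[0,0,40],"spin":0},{"offset":[0,0,41],"spin":0},{"offset":[0,0,41],"spin":0}]'

```text
time_s: 12.18
tcp_pos: [0.4394, -0.0423, 0.0812]
ee_rot: [3.141, 0.001, 1.567]
contact_force: [-0.4, 0.2, 0.4]
gripper_width: 0.998
```

>>> play_rows --motion '[{"offset":[0,0,0],"spin":0},{"offset":[0,0,0],"spin":0},{"offset":[0,0,0],"spin":0},{"offset":[0,0,0],"spin":0},{"offset":[0,0,0],"spin":0},{"offset":[0,0,0],"spin":0}]' --grip 0.5 --squeeze 20

```text
time_s: 12.92
tcp_pos: [0.4395, -0.0424, 0.0813]
ee_rot: [3.141, 0.001, 1.567]
contact_force: [-1.3, -0.3, 3.7]
gripper_width: 0.764
```

>>> play_rows --motion '[{"offset":[0,0,-30],"spin":0},{"offset":[0,0,-80],"spin":0},{"offset":[0,0,-140],"spin":0},{"offset":[0,0,-190],"spin":0},{"offset":[0,0,-190],"spin":0},{"offset":[0,0,-190],"spin":0}]'

```text
time_s: 13.68
tcp_pos: [0.439, -0.0423, 0.2706]
ee_rot: [3.141, 0.001, 1.567]
contact_force: [-0.9, 0.1, -0.6]
gripper_width: 0.759
```

Run:
```python
from h import *
im,_=look('w9');im2,_=look('s9','side');togo(.647,.0715,.27,150)
cv2.imwrite('pics/w9z.png',np.hstack([im[100:384,100:420],im2[60:344,140:400]]))
```

```text
t 13.78 pos [ 0.4387 -0.0422  0.2699] yaw 89.8 j7 0.02 w 66.2 -> off [114.6 207.9  -0.4] spin -60.2 rows 4.0
```

View pics/w9z.png

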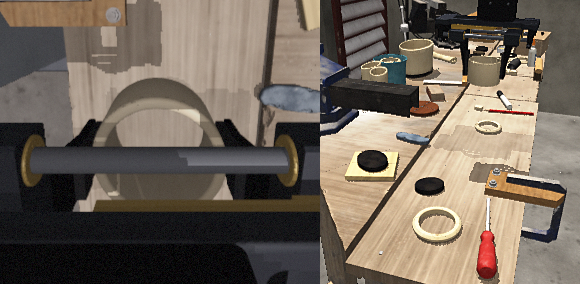

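>>> play_rows --motion '[{"offset":[29,52,0],"spin":-8},{"offset":[57,104,0],"spin":-16},{"offset":[86,156,0],"spin":-24},{"offset":[114,208,0],"spin":-30},{"offset":[114,208,0],"spin":-30},{"offset":[114,208,0],"spin":-30},{"offset":[114,208,0],"spin":-30},{"offset":[114,208,0],"spin":-30}]'

```text
time_s: 14.78
tcp_pos: [0.6467, 0.0701, 0.2704]
ee_rot: [-3.141, 0.001, 2.089]
contact_force: [0.4, 0.3, -0.1]
gripper_width: 0.763
```

Run:
```python
from h import *
im,_=look('w10');togo(.647,.0712,.1115,120)
```

```text
t 14.82 pos [0.6468 0.0702 0.2704] yaw 119.7 j7 0.08 w 66.0 -> off [  0.9   0.8 158.9] spin -0.3 rows 3.0
```

View pics/w10.png

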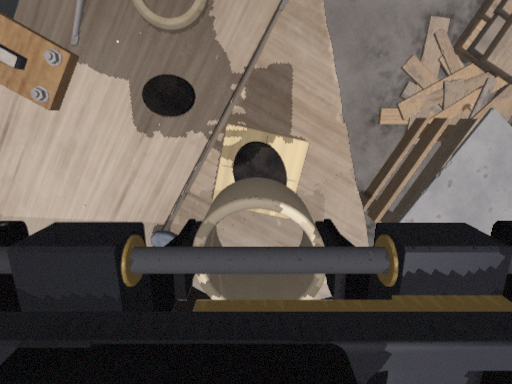

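>>> play_rows --motion '[{"offset":[1,1,50],"spin":0},{"offset":[1,1,100],"spin":0},{"offset":[1,1,130],"spin":0},{"offset":[1,1,145],"spin":0},{"offset":[1,1,153],"spin":0},{"offset":[1,1,157],"spin":0},{"offset":[1,1,158],"spin":0},{"offset":[1,1,159],"spin":0},{"offset":[1,1,159],"spin":0}]'

```text
time_s: 15.95
tcp_pos: [0.6473, 0.0714, 0.1118]
ee_rot: [-3.141, 0.001, 2.089]
contact_force: [-0.3, -0.7, -0.7]
gripper_width: 0.765
```

>>> play_rows --motion '[{"offset":[0,0,1],"spin":0},{"offset":[0,0,1.5],"spin":0},{"offset":[0,0,2],"spin":0},{"offset":[0,0,2],"spin":0}]'

```text
time_s: 16.45
tcp_pos: [0.6476, 0.0715, 0.1115]
ee_rot: [3.141, 0.002, 2.089]
contact_force: [-5.0, -1.7, 13.6]
gripper_width: 0.76
```

Contact at the expected height; release and lift.

>>> play_rows --motion '[{"offset":[0,0,0],"spin":0},{"offset":[0,0,0],"spin":0},{"offset":[0,0,0],"spin":0},{"offset":[0,0,0],"spin":0},{"offset":[0,0,-20],"spin":0},{"offset":[0,0,-60],"spin":0},{"offset":[0,0,-110],"spin":0},{"offset":[0,0,-150],"spin":0},{"offset":[0,0,-150],"spin":0},{"offset":[0,0,-150],"spin":0}]' --grip 1

```text
time_s: 17.7
tcp_pos: [0.6472, 0.0717, 0.2619]
ee_rot: [3.141, 0.002, 2.089]
contact_force: [-0.3, -0.8, -0.5]
gripper_width: 0.999
```

Run:
```python
from h import *
im,c=look('w11')
cv2.imwrite('pics/w11z.png',cv2.resize(im[80:240,160:360],None,fx=3,fy=3,interpolation=cv2.INTER_NEAREST))
im,c=look('c11','scene');im2,c=look('s11','side')
cv2.imwrite('pics/c11z.png',np.hstack([cv2.resize(im[110:230,200:340],None,fx=2.5,fy=2.5),cv2.resize(im2[160:280,140:280],None,fx=2.5,fy=2.5)]))
togo(.4455,-.215,.25,90)
```

```text
t 17.85 pos [0.647  0.0715 0.2606] yaw 119.7 j7 0.08 w 87.0 -> off [-149.  -317.    11.2] spin 29.7 rows 6.0
```

View pics/w11z.png

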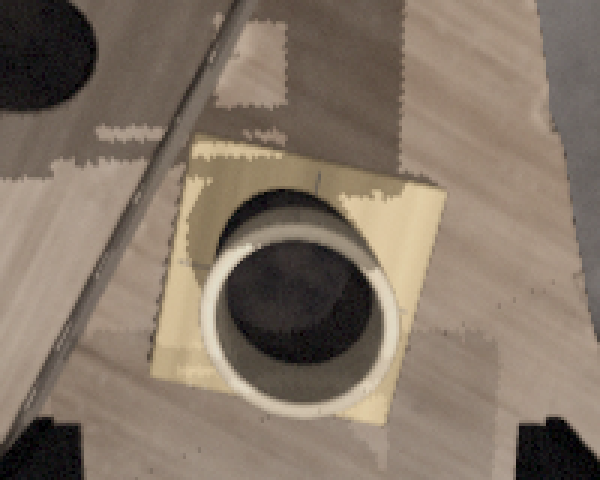

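View pics/c11z.png

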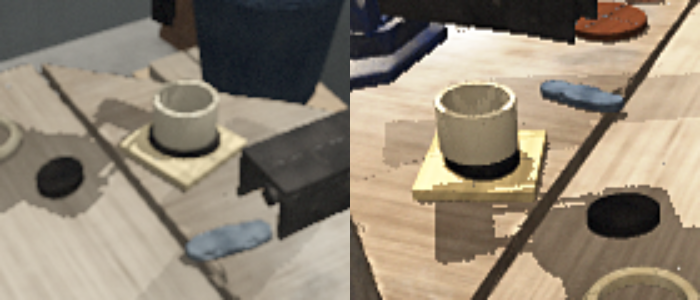

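Run:
```python
from h import *
im,c=load('w11')
for p in [(301,319),(202,319),(400,319),(301,220),(301,418)]: print(onz(c,(p[0]/3+159.8,p[1]/3+79.8),.076).round(4))
togo(.415,-.215,.20,90)
```

```text
[0.6484 0.0729 0.076 ]
[0.6198 0.0566 0.076 ]
[0.6769 0.0893 0.076 ]
[0.632  0.1014 0.076 ]
[0.6657 0.0426 0.076 ]
t 17.85 pos [0.647  0.0715 0.2606] yaw 119.7 j7 0.08 w 87.0 -> off [-133.8 -343.4   61.2] spin 29.7 rows 6.0
```

>>> play_rows --motion '[{"offset":[-25,-58,0],"spin":6},{"offset":[-50,-116,0],"spin":12},{"offset":[-75,-174,0],"spin":18},{"offset":[-100,-232,0],"spin":24},{"offset":[-125,-290,0],"spin":30},{"offset":[-133,-343,20],"spin":30},{"offset":[-133,-343,40],"spin":30},{"offset":[-133,-343,60],"spin":30},{"offset":[-133,-343,60],"spin":30},{"offset":[-133,-343,60],"spin":30}]' --grip 0.4

```text
time_s: 19.1
tcp_pos: [0.4152, -0.2139, 0.2016]
ee_rot: [-3.141, 0.002, 1.566]
contact_force: [0.7, 0.5, -1.5]
gripper_width: 0.397
```

Run:
```python
from h import *
im,_=look('w12');togo(.415,-.215,.15,90)
```

```text
t 19.15 pos [ 0.4154 -0.214   0.2018] yaw 89.7 j7 0.31 w 35.0 -> off [-0.9 -0.4 51.8] spin -0.3 rows 1.0
```

View pics/w12.png

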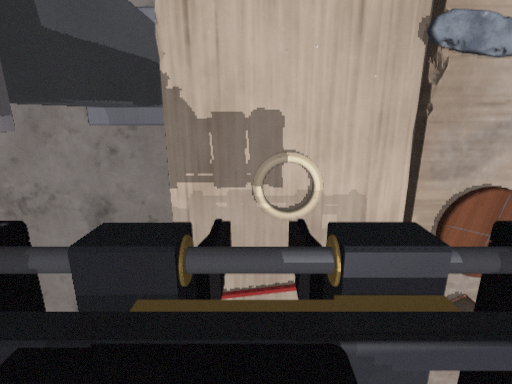

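Run:
```python
from h import *
im,c=load('w12')
for p in [(287.5,186),(252,186),(323,186),(287,152),(287,220)]: print(onz(c,p,.0055).round(4))
```

```text
[ 0.4453 -0.2154  0.0055]
[ 0.4086 -0.2153  0.0055]
[ 0.4819 -0.2155  0.0055]
[ 0.444  -0.1803  0.0055]
[ 0.4455 -0.2528  0.0055]
```

>>> play_rows --motion '[{"offset":[-1,0,50],"spin":0},{"offset":[-1,0,90],"spin":0},{"offset":[-1,0,110],"spin":0},{"offset":[-1,0,122],"spin":0},{"offset":[-1,0,128],"spin":0},{"offset":[-1,0,130],"spin":0},{"offset":[-1,0,130],"spin":0}]'

```text
time_s: 20.02
tcp_pos: [0.4157, -0.2154, 0.0724]
ee_rot: [3.141, 0.003, 1.566]
contact_force: [-0.1, 0.3, -0.7]
gripper_width: 0.4
```

>>> play_rows --motion '[{"offset":[0,0,0],"spin":0},{"offset":[0,0,0],"spin":0},{"offset":[0,0,0],"spin":0},{"offset":[0,0,0],"spin":0},{"offset":[0,0,0],"spin":0},{"offset":[0,0,0],"spin":0}]' --grip 0 --squeeze 20

```text
time_s: 20.78
tcp_pos: [0.4158, -0.2155, 0.0725]
ee_rot: [3.141, 0.003, 1.566]
contact_force: [-1.0, -0.1, 3.4]
gripper_width: 0.149
```

>>> play_rows --motion '[{"offset":[0,0,-30],"spin":0},{"offset":[0,0,-80],"spin":0},{"offset":[0,0,-140],"spin":0},{"offset":[0,0,-200],"spin":0},{"offset":[0,0,-220],"spin":0},{"offset":[0,0,-220],"spin":0},{"offset":[0,0,-220],"spin":0}]'

```text
time_s: 21.65
tcp_pos: [0.415, -0.2148, 0.2912]
ee_rot: [-3.141, 0.002, 1.566]
contact_force: [-0.4, 0.2, -0.1]
gripper_width: 0.152
```

Run:
```python
from h import *
im,_=look('w13');im2,_=look('s13','side');togo(.617,.072,.29,90)
cv2.imwrite('pics/w13z.png',np.hstack([cv2.resize(im[100:384,100:420],None,fx=1.2,fy=1.2),cv2.resize(im2[60:202,240:400],None,fx=2.4,fy=2.4)]))
```

```text
t 21.75 pos [ 0.415  -0.2147  0.2911] yaw 89.7 j7 0.37 w 12.9 -> off [287.6 200.6   0.6] spin -0.3 rows 6.0
```

View pics/w13z.png

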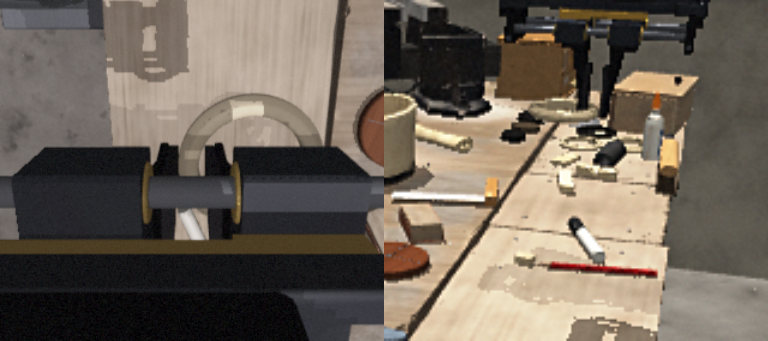

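Run:
```python
from h import *
im,c=load('w13')
for p in [(247,233),(369,233),(308,178),(308,233)]: print((onz(c,p,.224)-np.array([.415,-.2147,0])).round(4))
```

```text
[-0.0064  0.0018  0.224 ]
[0.0667 0.0016 0.224 ]
[0.0288 0.0354 0.224 ]
[0.0302 0.0017 0.224 ]
```

>>> play_rows --motion '[{"offset":[50,35,0],"spin":0},{"offset":[100,70,0],"spin":0},{"offset":[150,105,0],"spin":0},{"offset":[200,140,0],"spin":0},{"offset":[250,175,0],"spin":0},{"offset":[288,201,0],"spin":0},{"offset":[288,201,0],"spin":0},{"offset":[288,201,0],"spin":0},{"offset":[288,201,0],"spin":0}]'

```text
time_s: 22.88
tcp_pos: [0.6172, 0.0707, 0.2903]
ee_rot: [-3.14, 0.002, 1.564]
contact_force: [-0.3, 0.2, 0.7]
gripper_width: 0.149
```

Run:
```python
from h import *
im,_=look('w14');togo(.6176,.0725,.1485,90)
im,c=look('c14','scene');im2,c=look('s14','side')
cv2.imwrite('pics/c14z.png',np.hstack([cv2.resize(im[20:230,200:340],None,fx=2.5,fy=2.5),cv2.resize(im2[70:280,140:280],None,fx=2.5,fy=2.5)]))
```

```text
t 22.93 pos [0.6172 0.0708 0.2905] yaw 89.6 j7 -0.44 w 13.2 -> off [  2.    0.5 142. ] spin -0.4 rows 3.0
```

View pics/w14.png

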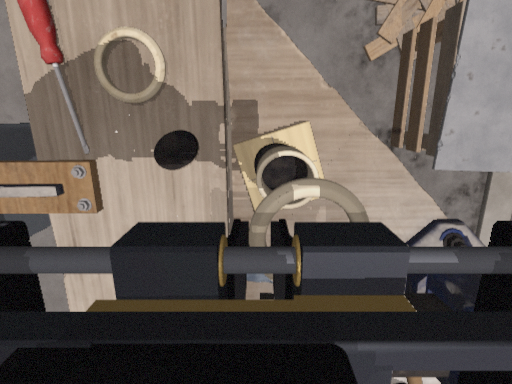

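View pics/c14z.png

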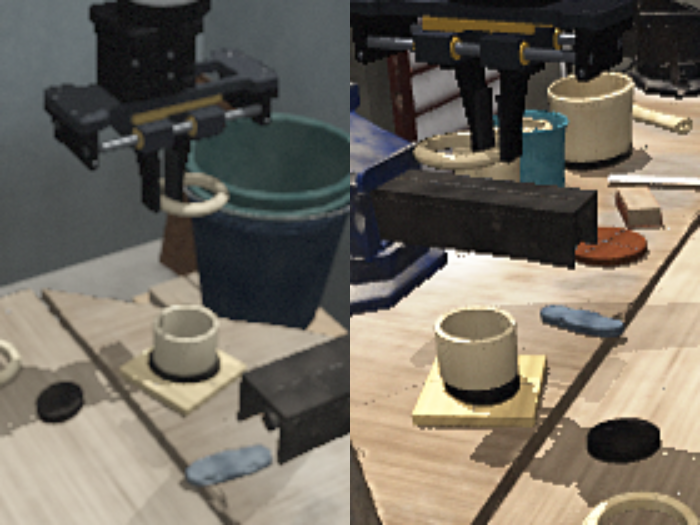

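>>> play_rows --motion '[{"offset":[2,0,50],"spin":0},{"offset":[2,0,90],"spin":0},{"offset":[2,0,115],"spin":0},{"offset":[2,0,128],"spin":0},{"offset":[2,0,136],"spin":0},{"offset":[2,0,139],"spin":0},{"offset":[2,0,140],"spin":0},{"offset":[2,0,141],"spin":0},{"offset":[2,0,141],"spin":0}]'

```text
time_s: 24.15
tcp_pos: [0.6173, 0.0729, 0.15]
ee_rot: [-3.141, 0.002, 1.564]
contact_force: [-0.2, 1.1, -0.0]
gripper_width: 0.144
```

>>> play_rows --motion '[{"offset":[0,0,1],"spin":0},{"offset":[0,0,1.5],"spin":0},{"offset":[0,0,1.5],"spin":0},{"offset":[0,0,1.5],"spin":0}]'

```text
time_s: 24.65
tcp_pos: [0.6174, 0.073, 0.1487]
ee_rot: [3.141, 0.002, 1.564]
contact_force: [-1.0, -0.1, 2.5]
gripper_width: 0.148
```

Run:
```python
from h import *
im,c=look('c15','scene');im2,c=look('s15','side')
cv2.imwrite('pics/c15z.png',np.hstack([cv2.resize(im[110:230,220:320],None,fx=4,fy=4),cv2.resize(im2[150:270,140:240],None,fx=4,fy=4)]))
```

```text
(no output)
```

View pics/c15z.png

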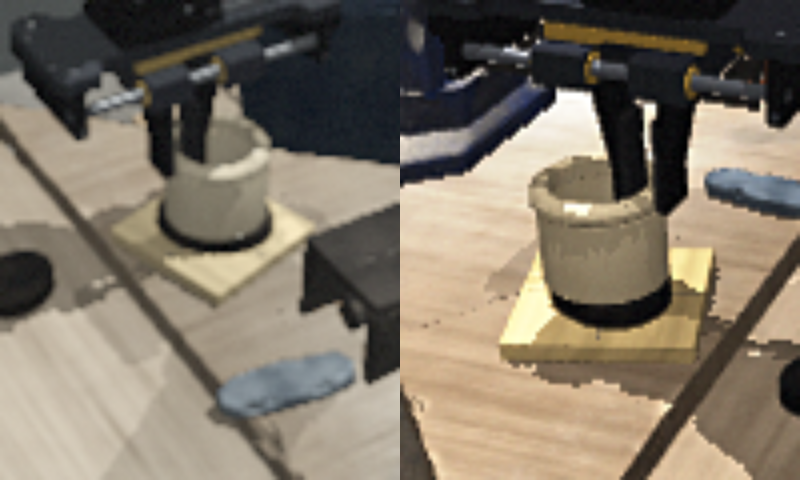

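>>> play_rows --motion '[{"offset":[0,0,0],"spin":0},{"offset":[0,0,0],"spin":0},{"offset":[0,0,0],"spin":0},{"offset":[0,0,0],"spin":0},{"offset":[0,0,-10],"spin":0},{"offset":[0,0,-40],"spin":0},{"offset":[0,0,-80],"spin":0},{"offset":[0,0,-130],"spin":0},{"offset":[0,0,-130],"spin":0}]' --grip 0.4

```text
time_s: 25.88
tcp_pos: [0.6187, 0.0742, 0.2836]
ee_rot: [3.134, 0.001, 1.565]
contact_force: [-0.5, 0.4, -1.1]
gripper_width: 0.399
```

Run:
```python
from h import *
w,c=look('w16');im,c=look('c16','scene');im2,c=look('s16','side')
cv2.imwrite('pics/c16z.png',np.hstack([cv2.resize(im[110:230,220:320],None,fx=3,fy=3),cv2.resize(im2[150:270,140:240],None,fx=3,fy=3)]))
cv2.imwrite('pics/w16z.png',cv2.resize(w[80:240,200:400],None,fx=3,fy=3,interpolation=cv2.INTER_NEAREST))
togo(.509,.097,.2,30)
```

```text
t 26.02 pos [0.6172 0.073  0.2784] yaw 89.6 j7 -0.45 w 34.6 -> off [  23.4 -108.3   78.3] spin 59.6 rows 3.0
```

View pics/c16z.png

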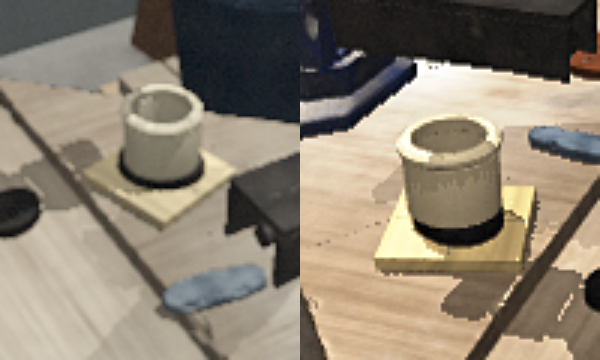

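View pics/w16z.png

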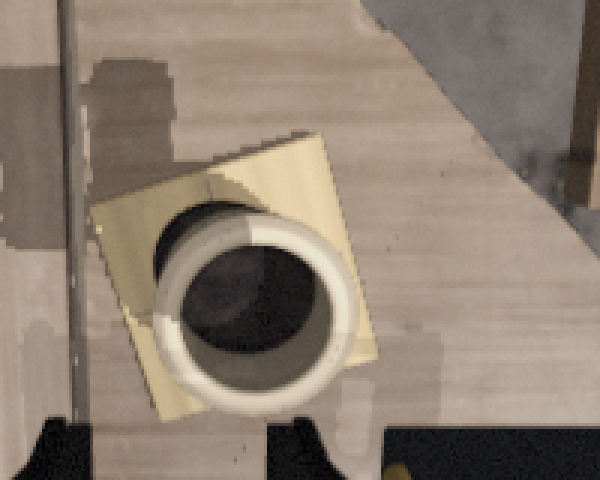

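Run:
```python
from h import *
im,c=load('w16')
for z in (.0815,.087):
  for p in [(255.5,315),(153,315),(358,315),(255,213),(255,417)]: print(z,onz(c,(p[0]/3+199.8,p[1]/3+79.8),z).round(4))
```

```text
0.0815 [0.6482 0.0725 0.0815]
0.0815 [0.6122 0.0728 0.0815]
0.0815 [0.6842 0.0723 0.0815]
0.0815 [0.6473 0.1083 0.0815]
0.0815 [0.6487 0.0345 0.0815]
0.087 [0.6476 0.0739 0.087 ]
0.087 [0.6123 0.0741 0.087 ]
0.087 [0.683  0.0737 0.087 ]
0.087 [0.6468 0.109  0.087 ]
0.087 [0.6481 0.0365 0.087 ]
```

>>> play_rows --motion '[{"offset":[12,-54,0],"spin":10},{"offset":[23,-108,0],"spin":20},{"offset":[23,-108,40],"spin":30},{"offset":[23,-108,78],"spin":40},{"offset":[23,-108,78],"spin":50},{"offset":[23,-108,78],"spin":60},{"offset":[23,-108,78],"spin":60},{"offset":[23,-108,78],"spin":60}]' --grip 0.67

```text
time_s: 27.02
tcp_pos: [0.509, 0.0965, 0.1999]
ee_rot: [3.14, 0.002, 0.521]
contact_force: [-0.2, 0.8, 0.6]
gripper_width: 0.671
```

Run:
```python
from h import *
im,c=look('w17');togo(.509,.097,.072,30)
h=cv2.cvtColor(im,cv2.COLOR_BGR2HSV)
```

```text
t 27.07 pos [0.5091 0.0965 0.2   ] yaw 29.8 j7 -1.49 w 58.8 -> off [  0.4  -0.7 128. ] spin -0.2 rows 3.0
```

View pics/w17.png

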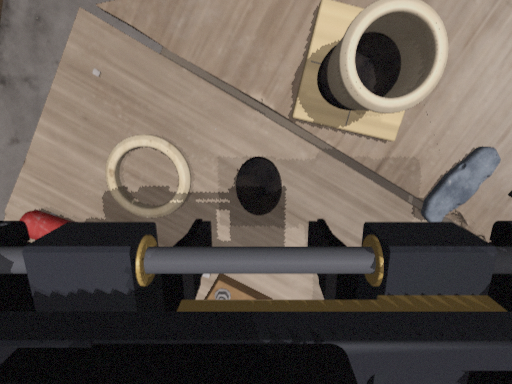

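>>> play_rows --motion '[{"offset":[0,0,50],"spin":0},{"offset":[0,0,90],"spin":0},{"offset":[0,0,110],"spin":0},{"offset":[0,0,122],"spin":0},{"offset":[0,0,127],"spin":0},{"offset":[0,0,128],"spin":0},{"offset":[0,0,128],"spin":0}]'

```text
time_s: 27.95
tcp_pos: [0.5095, 0.0963, 0.0728]
ee_rot: [3.139, 0.001, 0.52]
contact_force: [0.3, 0.3, 0.5]
gripper_width: 0.669
```

>>> play_rows --motion '[{"offset":[0,0,0],"spin":0},{"offset":[0,0,0],"spin":0},{"offset":[0,0,0],"spin":0},{"offset":[0,0,0],"spin":0},{"offset":[0,0,0],"spin":0}]' --grip 0.3 --squeeze 20

```text
time_s: 28.58
tcp_pos: [0.5098, 0.0964, 0.0731]
ee_rot: [3.139, 0.0, 0.52]
contact_force: [-0.7, -0.1, 5.9]
gripper_width: 0.51
```

>>> play_rows --motion '[{"offset":[0,0,-30],"spin":0},{"offset":[0,0,-80],"spin":0},{"offset":[0,0,-140],"spin":0},{"offset":[0,0,-200],"spin":0},{"offset":[0,0,-220],"spin":0},{"offset":[0,0,-220],"spin":0},{"offset":[0,0,-220],"spin":0}]'

```text
time_s: 29.45
tcp_pos: [0.5091, 0.0966, 0.2917]
ee_rot: [3.14, 0.002, 0.52]
contact_force: [0.0, 0.7, -1.3]
gripper_width: 0.515
```

Run:
```python
from h import *
im,_=look('w18');togo(.6537,-.2645,.29,0);togo(.6537,-.2645,.29,20)
```

```text
t 29.5 pos [0.509  0.0966 0.2915] yaw 29.8 j7 -1.43 w 44.8 -> off [-54.  385.2   2.2] spin 29.8 rows 7.0
t 29.5 pos [0.509  0.0966 0.2915] yaw 29.8 j7 -1.43 w 44.8 -> off [-54.  385.2   2.2] spin 9.8 rows 7.0
```

View pics/w18.png

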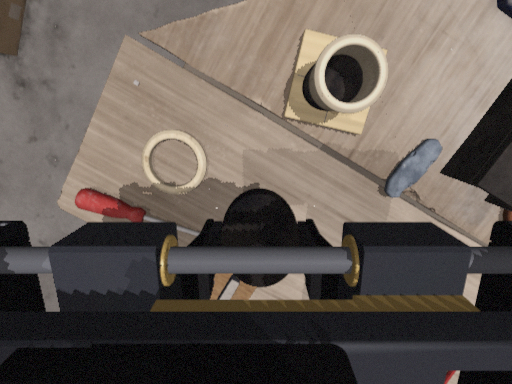

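>>> play_rows --motion '[{"offset":[-8,55,0],"spin":5},{"offset":[-15,110,0],"spin":10},{"offset":[-23,165,0],"spin":15},{"offset":[-31,220,0],"spin":20},{"offset":[-39,275,0],"spin":25},{"offset":[-46,330,0],"spin":30},{"offset":[-54,385,0],"spin":30},{"offset":[-54,385,0],"spin":30},{"offset":[-54,385,0],"spin":30},{"offset":[-54,385,0],"spin":30}]'

```text
time_s: 30.75
tcp_pos: [0.6536, -0.2625, 0.292]
ee_rot: [3.14, 0.002, -0.001]
contact_force: [-0.2, -0.3, -0.3]
gripper_width: 0.516
```

Run:
```python
from h import *
im,_=look('w19');togo(.6537,-.2645,.091,0)
```

```text
t 30.8 pos [ 0.6536 -0.2627  0.2923] yaw -0.1 j7 -1.42 w 44.3 -> off [  0.4   1.3 201.3] spin -0.1 rows 4.0
```

View pics/w19.png

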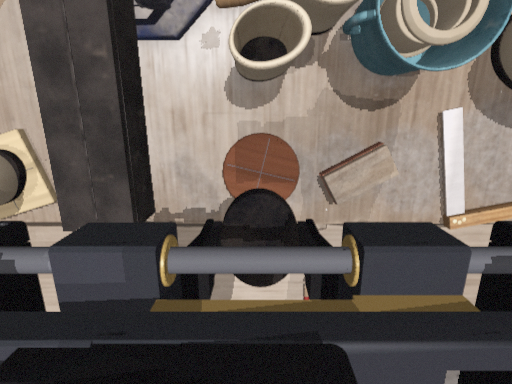

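>>> play_rows --motion '[{"offset":[1,1,55],"spin":0},{"offset":[1,1,110],"spin":0},{"offset":[1,1,150],"spin":0},{"offset":[1,1,175],"spin":0},{"offset":[1,1,190],"spin":0},{"offset":[1,1,197],"spin":0},{"offset":[1,1,200],"spin":0},{"offset":[1,1,200],"spin":0},{"offset":[1,1,200],"spin":0}]'

```text
time_s: 31.92
tcp_pos: [0.6547, -0.2643, 0.0931]
ee_rot: [3.139, 0.0, -0.001]
contact_force: [0.4, -0.7, -0.3]
gripper_width: 0.518
```

>>> play_rows --motion '[{"offset":[0,0,1],"spin":0},{"offset":[0,0,1.5],"spin":0},{"offset":[0,0,1.5],"spin":0},{"offset":[0,0,1.5],"spin":0}]'

```text
time_s: 32.42
tcp_pos: [0.6547, -0.2643, 0.0916]
ee_rot: [3.139, 0.0, -0.001]
contact_force: [-0.1, 0.3, 0.4]
gripper_width: 0.513
```

>>> play_rows --motion '[{"offset":[0,0,1],"spin":0},{"offset":[0,0,1.5],"spin":0},{"offset":[0,0,1.5],"spin":0},{"offset":[0,0,1.5],"spin":0}]'

```text
time_s: 32.92
tcp_pos: [0.6549, -0.2643, 0.0914]
ee_rot: [3.139, -0.0, -0.001]
contact_force: [-3.2, 1.3, 8.6]
gripper_width: 0.513
```

>>> play_rows --motion '[{"offset":[0,0,0],"spin":0},{"offset":[0,0,0],"spin":0},{"offset":[0,0,0],"spin":0},{"offset":[0,0,-20],"spin":0},{"offset":[0,0,-70],"spin":0},{"offset":[0,0,-130],"spin":0},{"offset":[0,0,-160],"spin":0},{"offset":[0,0,-160],"spin":0},{"offset":[0,0,-160],"spin":0}]' --grip 0.7

```text
time_s: 34.05
tcp_pos: [0.6546, -0.2638, 0.2514]
ee_rot: [3.139, 0.0, -0.001]
contact_force: [-0.5, 0.2, -0.9]
gripper_width: 0.701
```

Run:
```python
from h import *
im,c=look('w20');h=cv2.cvtColor(im,cv2.COLOR_BGR2HSV)
cv2.imwrite('pics/w20z.png',cv2.resize(im[80:240,160:360],None,fx=3,fy=3,interpolation=cv2.INTER_NEAREST))
for p in [(258,170),(260,175)]:
  try: b=blob((h[...,2]<80)&(h[...,1]<100),p);print(fit(c,b,.024,.012),cv2.boundingRect(b))
  except Exception as e: print(e)
togo(.49,-.40,.2,80)
```

```text
(array([ 0.65442992, -0.26503651]), array([0.04588475, 0.05814326]), np.float64(-87.81008976246866)) (239, 153, 42, 53)
(array([ 0.65442992, -0.26503651]), array([0.04588475, 0.05814326]), np.float64(-87.81008976246866)) (239, 153, 42, 53)
t 34.1 pos [ 0.6544 -0.2638  0.2506] yaw -0.1 j7 -1.43 w 60.7 -> off [-164.2  136.3   51.2] spin -80.1 rows 4.0
```

View pics/w20z.png

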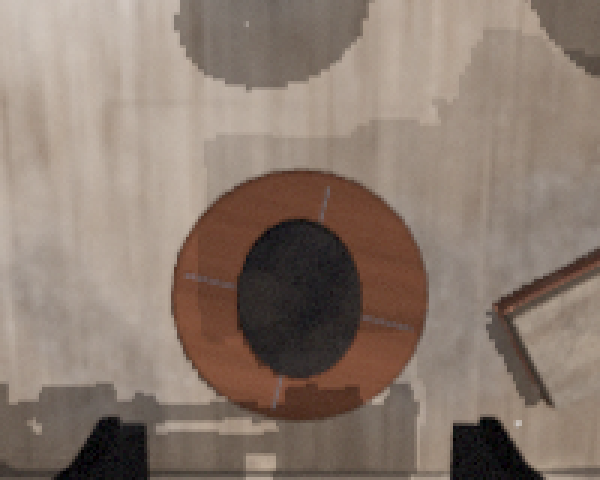

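>>> play_rows --motion '[{"offset":[-40,30,0],"spin":-10},{"offset":[-80,60,0],"spin":-20},{"offset":[-120,90,0],"spin":-30},{"offset":[-158,125,20],"spin":-40},{"offset":[-158,125,50],"spin":-50},{"offset":[-158,125,80],"spin":-60},{"offset":[-158,125,80],"spin":-70},{"offset":[-158,125,80],"spin":-80},{"offset":[-158,125,80],"spin":-80},{"offset":[-158,125,80],"spin":-80}]' --grip 0.4

```text
time_s: 35.35
tcp_pos: [0.4959, -0.3887, 0.1707]
ee_rot: [-3.14, 0.002, 1.391]
contact_force: [-0.2, -0.9, -0.2]
gripper_width: 0.401
```

Run:
```python
from h import *
im,c=look('w21');togo(.497,-.3414,.15,80)
cv2.imwrite('pics/w21z.png',cv2.resize(im[100:250,180:340],None,fx=4,fy=4,interpolation=cv2.INTER_NEAREST))
```

```text
t 35.4 pos [ 0.496  -0.3887  0.1709] yaw 79.7 j7 0.15 w 34.8 -> off [46.8 -7.4 20.7] spin -0.3 rows 1.0
```

View pics/w21z.png

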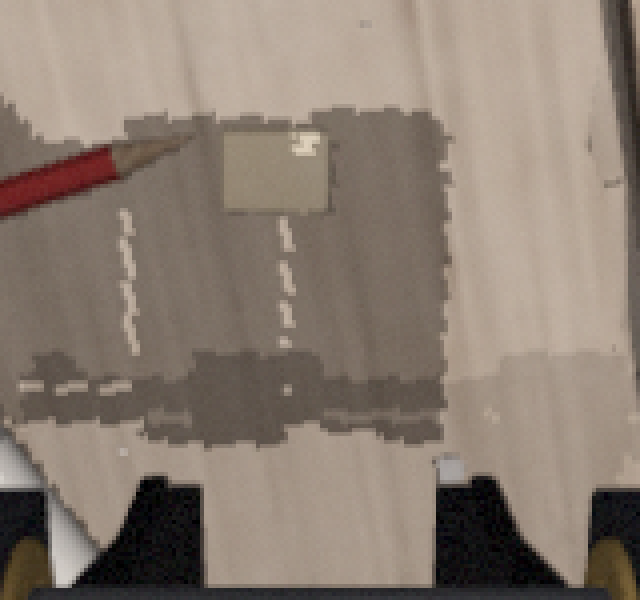

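Run:
```python
from h import *
im,c=load('w21')
P=[onz(c,(p[0]/4+179.9,p[1]/4+99.9),.011)[:2] for p in [(224,132),(330,132),(328,211),(224,211)]]
P=np.array(P);print(P.round(4),P.mean(0));d=P[1]-P[0];print(np.linalg.norm(d),np.degrees(np.arctan2(d[1],d[0])),np.linalg.norm(P[3]-P[0]))
m=P.mean(0);togo(m[0],m[1],.15,-10)
```

```text
[[ 0.4866 -0.3313]
 [ 0.5091 -0.3353]
 [ 0.5057 -0.352 ]
 [ 0.4833 -0.3479]] [ 0.49616232 -0.34162761]
0.022779261192430348 -10.219817243828848 0.01697205624880195
t 35.4 pos [ 0.496  -0.3887  0.1709] yaw 79.7 j7 0.15 w 34.8 -> off [46.4 -8.2 20.7] spin 89.7 rows 1.0
```

>>> play_rows --motion '[{"offset":[46,-8,0],"spin":10},{"offset":[46,-8,0],"spin":20},{"offset":[46,-8,0],"spin":30},{"offset":[46,-8,0],"spin":40},{"offset":[46,-8,0],"spin":50},{"offset":[46,-8,0],"spin":60},{"offset":[46,-8,10],"spin":70},{"offset":[46,-8,20],"spin":80},{"offset":[46,-8,20],"spin":90},{"offset":[46,-8,20],"spin":90},{"offset":[46,-8,20],"spin":90}]'

```text
time_s: 36.78
tcp_pos: [0.4965, -0.342, 0.151]
ee_rot: [3.139, 0.001, -0.176]
contact_force: [-0.4, -1.6, 1.1]
gripper_width: 0.398
```

Run:
```python
from h import *
im,c=look('w22');togo(.4965,-.3416,.072,-10)
```

```text
t 36.83 pos [ 0.4964 -0.342   0.1509] yaw -10.1 j7 -1.39 w 35.0 -> off [ 0.1 -0.6 78.9] spin -0.1 rows 2.0
```

View pics/w22.png

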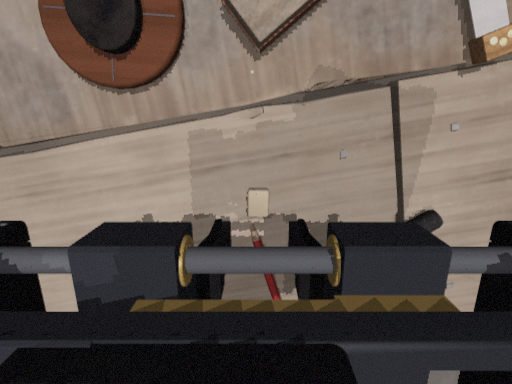

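>>> play_rows --motion '[{"offset":[0,0,40],"spin":0},{"offset":[0,0,65],"spin":0},{"offset":[0,0,75],"spin":0},{"offset":[0,0,79],"spin":0},{"offset":[0,0,79],"spin":0}]'

```text
time_s: 37.45
tcp_pos: [0.4967, -0.3424, 0.0727]
ee_rot: [3.139, 0.0, -0.176]
contact_force: [-0.4, -0.2, 1.1]
gripper_width: 0.396
```

>>> play_rows --motion '[{"offset":[0,0,0],"spin":0},{"offset":[0,0,0],"spin":0},{"offset":[0,0,0],"spin":0},{"offset":[0,0,0],"spin":0},{"offset":[0,0,0],"spin":0}]' --grip 0 --squeeze 12

```text
time_s: 38.08
tcp_pos: [0.4969, -0.3426, 0.0732]
ee_rot: [3.138, -0.001, -0.176]
contact_force: [-1.1, -0.2, 5.3]
gripper_width: 0.21
```

>>> play_rows --motion '[{"offset":[0,0,-30],"spin":0},{"offset":[0,0,-80],"spin":0},{"offset":[0,0,-140],"spin":0},{"offset":[0,0,-150],"spin":0},{"offset":[0,0,-150],"spin":0}]'

```text
time_s: 38.7
tcp_pos: [0.497, -0.3422, 0.2233]
ee_rot: [3.138, -0.001, -0.176]
contact_force: [-0.5, -0.3, -0.6]
gripper_width: 0.205
```

Run:
```python
from h import *
im,c=look('w23');togo(.6545,-.2645,.2,-10)
im2,_=look('s23','side');im3,_=look('c23','scene')
cv2.imwrite('pics/w23z.png',np.hstack([im[100:384,100:420],cv2.resize(im2[60:202,240:340],None,fx=2,fy=2),cv2.resize(im3[192:334,260:380],None,fx=2,fy=2)]))
```

```text
t 38.75 pos [ 0.4965 -0.342   0.222 ] yaw -10.1 j7 -1.36 w 17.9 -> off [ 142.  -104.    21.6] spin -0.1 rows 3.0
```

View pics/w23z.png

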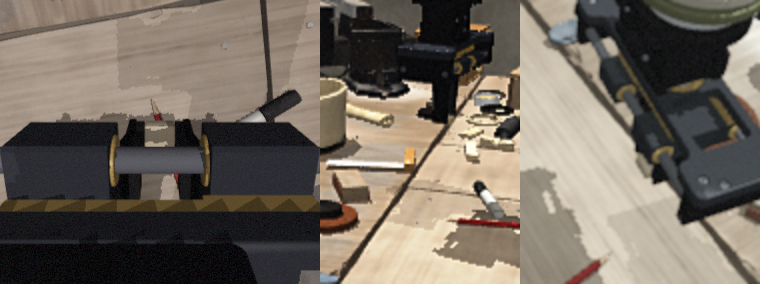

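>>> play_rows --motion '[{"offset":[47,-35,0],"spin":-5},{"offset":[94,-70,0],"spin":-10},{"offset":[142,-104,0],"spin":-10},{"offset":[142,-104,0],"spin":-10},{"offset":[142,-104,0],"spin":-10},{"offset":[142,-104,0],"spin":-10}]'

```text
time_s: 39.6
tcp_pos: [0.6531, -0.2657, 0.2202]
ee_rot: [3.139, 0.004, -0.003]
contact_force: [0.1, -1.4, -0.8]
gripper_width: 0.206
```

Run:
```python
from h import *
im,c=look('w24');togo(.6545,-.2648,.1035,0)
```

```text
t 39.65 pos [ 0.6532 -0.2657  0.2205] yaw -0.2 j7 -1.44 w 18.0 -> off [  1.7  -1.2 117. ] spin -0.2 rows 2.0
```

View pics/w24.png

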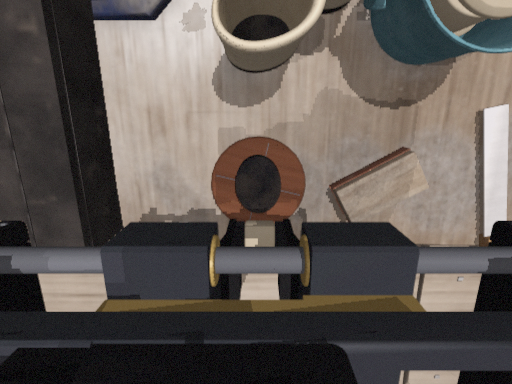

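>>> play_rows --motion '[{"offset":[1.5,-1,50],"spin":0},{"offset":[1.5,-1,85],"spin":0},{"offset":[1.5,-1,104],"spin":0},{"offset":[1.5,-1,112],"spin":0},{"offset":[1.5,-1,115],"spin":0},{"offset":[1.5,-1,116],"spin":0},{"offset":[1.5,-1,116],"spin":0}]'

```text
time_s: 40.52
tcp_pos: [0.6548, -0.2651, 0.1055]
ee_rot: [3.139, 0.002, -0.003]
contact_force: [0.1, 0.5, 0.3]
gripper_width: 0.207
```

>>> play_rows --motion '[{"offset":[0,0,1],"spin":0},{"offset":[0,0,1.5],"spin":0},{"offset":[0,0,1.5],"spin":0},{"offset":[0,0,1.5],"spin":0}]'

```text
time_s: 41.02
tcp_pos: [0.6547, -0.2651, 0.104]
ee_rot: [3.139, 0.002, -0.003]
contact_force: [0.1, 0.3, -0.6]
gripper_width: 0.208
```

>>> play_rows --motion '[{"offset":[0,0,0.7],"spin":0},{"offset":[0,0,1.2],"spin":0},{"offset":[0,0,1.5],"spin":0},{"offset":[0,0,1.5],"spin":0}]'

```text
time_s: 41.52
tcp_pos: [0.6548, -0.2651, 0.1034]
ee_rot: [3.138, 0.002, -0.004]
contact_force: [-4.1, 1.3, 7.1]
gripper_width: 0.204
```

>>> play_rows --motion '[{"offset":[0,0,0],"spin":0},{"offset":[0,0,0],"spin":0},{"offset":[0,0,0],"spin":0},{"offset":[0,0,-15],"spin":0},{"offset":[0,0,-60],"spin":0},{"offset":[0,0,-110],"spin":0},{"offset":[0,0,-150],"spin":0},{"offset":[0,0,-150],"spin":0},{"offset":[0,0,-150],"spin":0}]' --grip 0.4

```text
time_s: 42.65
tcp_pos: [0.6549, -0.2646, 0.2535]
ee_rot: [3.138, 0.002, -0.003]
contact_force: [0.8, 0.0, -0.5]
gripper_width: 0.399
```

Run:
```python
from h import *
im,c=look('w25');print(robot.state()['contact_force'])
cv2.imwrite('pics/w25z.png',cv2.resize(im[100:230,180:340],None,fx=4,fy=4,interpolation=cv2.INTER_NEAREST))
im3,_=look('c25','scene');cv2.imwrite('pics/c25z.png',cv2.resize(im3[120:320,120:400],None,fx=2.7,fy=2.7))
h=cv2.cvtColor(im,cv2.COLOR_BGR2HSV)
b=blob((h[...,2]<80)&(h[...,1]<100),(258,161)) if h[161,258,2]<80 else None
print(b is not None and fit(c,b,.024,.012))
```

```text
[ 0.90942724 -0.22923799 -0.63049783]
(array([ 0.65446607, -0.26503042]), array([0.04617961, 0.05731532]), np.float64(-87.91360495035363))
```

View pics/w25z.png

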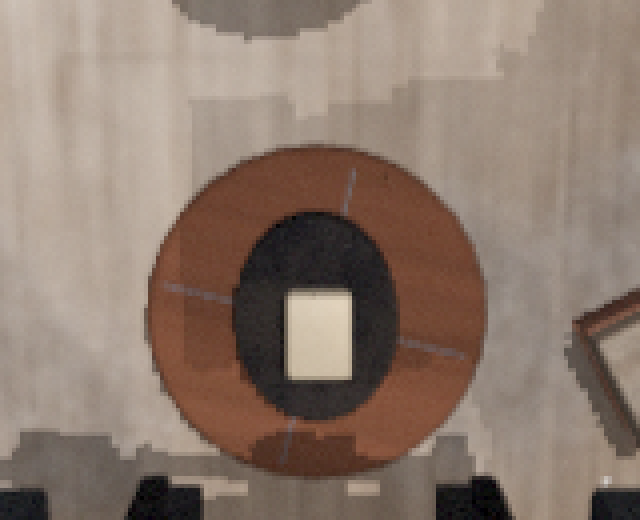

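View pics/c25z.png

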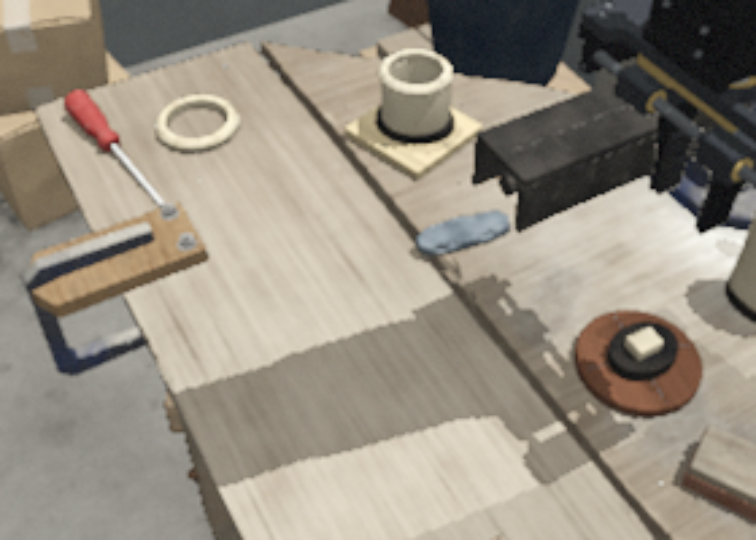

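Run:
```python
from h import *
im,c=load('w25')
print(onz(c,(319/4+179.9,335/4+99.9),.041).round(4))
im,c=load('c25')
# pot check: ring top centre in scene view
p=(120+416/2.7,120+68/2.7);print('rim',onz(c,p,.087).round(4))
print('big',onz(c,(120+198/2.7,120+123/2.7),.0065).round(4), 'start', onz(c,(193,165),.0065).round(4))
```

```text
[ 0.6533 -0.2662  0.041 ]
rim [0.647  0.0719 0.087 ]
big [0.4613 0.1952 0.0065] start [0.4614 0.198  0.0065]
```

```bash
python3 -c "
from h import *
print(robot.job_done());print(robot.state()['time_s'])"
```

```text
the job is handed in; nothing more can be done
None
the job is handed in; nothing more can be done
```

The pot and its lid are both dry-fitted and the job is handed in, at about 43 s on the robot's clock. The hand-in gave no verdict. The larger bangle was not touched.

I found the pieces by casting rays from the wrist and scene cameras, then lifted, placed and released each one. Each piece met light contact within about 1 mm of its expected height.

What the last camera checks showed:

| Piece | Measured centre (x, y), m | Should be over | Offset |
|---|---|---|---|
| Large disc | 0.6473, 0.0709 | Square board (0.647, 0.072) | about 1 mm |
| Sleeve | 0.648, 0.073 | Large disc | about 2 mm |
| Small bangle | 0.648, 0.0725 | Sleeve | under 1 mm (upright and flat in both outside views) |
| Small disc | 0.6544, −0.2650 | Round board (0.6537, −0.2645) | about 1 mm |
| Offcut | 0.6533, −0.2662 | Small disc | about 1.7 mm |

- **Larger bangle:** it measures within 3 mm of where it started, which is as fine as I can read it.
- **Large disc grasp:** I took the large disc about 25° off its narrow axis on purpose, because a squared-up grasp would have brought the gripper's body against the vise jaw. It turned partly into line in the grip and seated normally.
- **Small disc width:** it read 45 mm between the jaws instead of the 47 mm given, which did not affect the placing.
- **Heights:** I judged these from the contact heights and the pictures, with no separate measurement.

No check failed.

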